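# Check a capper key in the bench micrometer

## Task

Take the long-tongued capper key, feed its tongue along the bed of the bench micrometer under the spindle and push it gently home until you feel it bear on the stop at the end. Then turn the ratchet head on top of the micrometer clockwise until the spindle clamps the tongue and the head has clearly slipped, but by less than a quarter turn of slip, and leave the key clamped there. Clamp it by the ratchet head alone, never by the thimble below it, and leave the other things on the table where they are.

Things in the scene. Friction and masses are not known exactly. Their poses are not given: they have to be found in the camera images.
- gauge: Grey bench micrometer bolted to the table, base 210 x 60 mm. Origin: on the table surface under the spindle axis; z up; +x is the direction in which the key is fed. Column: x = +35 to +70 mm, 46 mm wide, 92 mm high. Overhead arm: x = -16 to +70 mm, 40 mm wide, 68 to 92 mm above the table. The steel bed, 34 mm wide, runs from x = -140 mm to the column, its top 30 mm above the table.
- stop: Small fixed dark steel stop block, 6 x 26 x 10 mm, on the bed at the foot of the column. Origin: middle of the bottom edge of the face that the key's nose meets, 29 mm beyond the spindle axis; axes as the gauge's.
- spindle: Round steel spindle, 13 mm diameter, hanging from the overhead arm, with a dark tip of 10 mm diameter at its lower end. It comes straight down 2.4 mm per radian of thimble turn. Origin on its axis, 48 mm above the table at the start. The tip's end lies an unknown 0 to 5.2 mm below the origin, different every time: the gap above a 10 mm tongue on the bed is 2.8 to 8 mm at the start.
- head (a point): Centre of the ratchet head, a knurled steel cylinder, 25 mm diameter, 36 mm high, at the top of the micrometer (127 to 163 mm above the table). It turns in place, at one height. Clockwise from above it carries the thimble along (0.06 N m) and drives the spindle down; once the tip clamps something it slips (0.11 N m), the tip pressing with about 20 N. Let go, it all stays as it is.
- ratchet (a joint): Slip of the ratchet head on the thimble, rad: 0 at the start and while both turn together, grows as the head slips on clockwise (a black mark on the head's top and one on the thimble's rim part company).
- key: Long capper key, bare steel, about 0.26 kg, 160 mm overall, lying flat: a head block 40 (x) x 24 (y) x 30 (z) mm and a tongue 120 mm long, 18 mm wide, 10 mm thick, flush with the underside. Origin: centre of the head's underside; +x points along the tongue to its nose at x = 140 mm; z up. When home, its head centre is 111 mm before the spindle axis.
- short_key: A like key with a tongue of only 70 mm, 110 mm overall, to be left alone. Origin: centre of its head's underside, +x along the tongue.
- bottle_a: Dark bottle with waxed neck, 60 mm diameter, 230 mm tall, to be left alone. Origin: centre of its underside.
- bottle_b: Another such bottle, to be left alone. Origin: centre of its underside.
- dish: Steel bowl, 90 mm wide, 35 mm high, to be left alone. Origin: centre of its underside.
- jar: Amber glass jar with steel lid, 64 mm diameter, 75 mm high, to be left alone. Origin: centre of its underside.
- block: Wooden block 70 x 45 x 22 mm, to be left alone. Origin: centre of its underside.
- brush: Wooden-handled brush, 200 mm long, lying flat, to be left alone.
- mouth (a point): Middle of the flared mouth of the guide channel on top of the bed, 73 mm before the spindle axis, 30 mm above the table; axes as the gauge's. Two guide walls, 6 mm high, stand either side: about 34 mm apart here, narrowing to 21 mm by 22 mm further on, then straight until 17 mm before the spindle axis. Before the mouth the bed is plain for 67 mm.
- thimble_mid (a point): Centre of the thimble, an aluminium cylinder of 34 mm diameter and 28 mm height (97 to 125 mm above the table) between overhead arm and ratchet head; turned directly it has no slip and clamps too hard. It turns about 5.5 rad in all.
Mind the look-alikes: they are no part of the job. Leave any yellow look-alike of the key alone. Leave any brown look-alike of the gauge alone.

How it is judged:
By the outcome, as a careful person would: the job done as asked, in the order asked, and still so for the second after the job is handed in, with the robot touching nothing.
It also fails if it takes over 72 s, if anything falls off the work surface, if the arm or the gripper's body presses on something with over 40 N, if the wrist force passes 120 N, or if a joint passes its speed limit or range.

## Robot

A 7-joint arm with a two-finger parallel gripper is mounted at the origin on the work surface. World frame = base frame: x ahead of the robot, y to its left, z up, the work surface at z = 0. Lengths are in m, angles in rad, forces in N, time in s.
With the tool pointing down it reaches from about 0.4 to 0.85 m from the base axis. Payload 4.5 kg.
Tool frame: the origin (TCP) lies at the very end of the fingers, on their centre line; the grasp point (between the pads) lies 19 mm behind it; z points along the fingers, y is the direction in which the jaws open and shut (so a half turn about z gives the same grasp; the last joint's range is limited). The gripper opens to 85 mm and grips with 20 to 120 N. Pads are 22 mm wide; open, the fingers measure 114 mm over their backs; the gripper's body (76 mm by 85 mm) begins 54 mm behind the grasp point. The pads swing forward as they close: fully open they stand 13 mm farther back than shut.
Start: joints at [-1.237, 0.689, -0.195, 1.565, 0.157, 0.902, -0.215], TCP at [0.185, 0.597, 0.231] pointing down, gripper open.
Joint ranges: [-3.01, 3.01], [-0.46, 2.08], [-1.47, 1.51], [0.13, 2.56], [-1, 4.14], [0.04, 2.09], [-2.66, 2.66]. Speed limits (rad/s): [2.57, 2.57, 3.14, 3.14, 3.14, 3.14, 3.14].

## Interface

Orientations are given as [roll, pitch, yaw] about the fixed x, y, z axes, in that order (R = Rz(yaw) Ry(pitch) Rx(roll)).
In Python, from bench import arm, cams gives the robot as it stands. The module is installed in compiled form; this text tells all that it offers.
- The arm moves only by the tool step_arm, never from a script. Its argument "rows" is a list of rows, each a list of 7 numbers: the turn, a rotation vector about the world's x, y, z in rad, then the shift along the world's x, y, z in cm, then the closure in counts, from 0 (fully open) to 255 (shut). A call has 1 to 5 rows; each row shifts and turns the pose as measured when the row begins; what a row does not reach is not made up. A row lasts 1/8 s, in which the tool goes at most 62.5 mm and 10.7 degrees, less where a joint would pass 70% of its speed; a pose out of reach is approached as far as the arm can. A call with a gripper value outside its range is refused whole. The fingers move at their own pace and stop on an object; "newtons" is the grip in N (left out, the last holds). Time passes only in rows, so rows that do not move let the fingers close. It gives the time, the measured TCP pose, the force and the opening at its end, in the units of the state.
- arm.get_obs(): the state, without advancing time (a new reading comes with each control period).
- cams.capture(name): name is "side" or "top" or "wrist"; returns a dict with "pixels" (384x512x3 uint8, red, green, blue), "fx", "fy", "cx", "cy" (pixels), "xyz" and "rotation" of the camera in the world; the wrist camera has in their place "mount" (4x4, takes a point from camera to tool coordinates, whose origin is the TCP and whose axes are the flange's). Camera axes: x right, y up, looking along -z (the intrinsics and any distortion apply to the point x, -y, -z); pixel columns grow to the right and rows downward; lengths in m; the calibration is good to about 2 mm. A picture is of the moment at which its call begins: read the wrist's pose just before it. There is no depth.
- arm.sign_off(): hands the job in, once; it reports no verdict.
The state is a dict: "clock": time; "qpos": joint angles; "qvel": joint speeds; "tau": joint torques, N m; "tool_pos": TCP position; "ee_rot": TCP orientation; "wrist_force": force on the tool from outside, world axes, zero at the start; "moment": the same for the moment, N m; "finger_gap": finger opening in m.
Only numpy, scipy, OpenCV 4.12 (cv2) and the standard library are available. Lean on these libraries where they do the work, as an engineer would, in place of code of your own. Each camera call takes 0.05 s, during which the arm holds its last target.

## Working session

There is one attempt and no reset: what is moved stays moved. The work goes in short steps, Python scripts to look and compute and a tool call to move; the robot and the scene stay as the last step left them, time stands still between calls to the robot, and variables do not carry over. Pictures are saved under pics/ and viewed, and the job is handed in when it is done.

Besides the shell and the picture viewer there is one more tool, called after "Emit:" as name(argument=value, ...) on one line, values as JSON. step_arm: Moves the arm, as the interface text tells. Its arguments: {"type":"object","properties":{"rows":{"type":"array"},"newtons":{"type":"number"}},"required":["rows"]}

```bash
mkdir -p pics; python3 - <<'E'
from bench import arm,cams
import cv2,json,numpy as np,pickle
o=arm.get_obs();print(o)
d={}
for n in["side","top","wrist"]:
    c=cams.capture(n);d[n]=c
    print(n,{k:(np.round(v,4).tolist() if k!='pixels' else v.shape) for k,v in c.items()})
    cv2.imwrite(f"pics/{n}0.png",c["pixels"][:,:,::-1])
pickle.dump((o,d),open("c0.pkl","wb"))
E
```

```text
{'clock': 0.0, 'qpos': array([-1.23721592,  0.69000359, -0.19449916,  1.5663674 ,  0.15731405,
        0.90249372, -0.21515665]), 'qvel': array([ 0.00123   ,  0.00075434, -0.00104177,  0.00200231,  0.00149302,
       -0.00098023, -0.00075584]), 'tau': array([-2.08948099e-03, -5.39620256e+01, -1.26703084e+00, -1.58551580e+01,
        9.04581626e-03,  9.47705645e-03, -2.39518634e-06]), 'tool_pos': array([0.18443419, 0.59647589, 0.23046521]), 'ee_rot': array([-3.13971949e+00,  1.55136517e-04,  2.84184029e+00]), 'wrist_force': array([0.46498028, 1.15233024, 0.02733417]), 'moment': array([-0.04356245,  0.05323251,  0.01333088]), 'finger_gap': 0.08538050031797169}
side {'pixels': (384, 512, 3), 'fx': 408.3023, 'fy': 408.3023, 'cx': 259.6308, 'cy': 182.8928, 'xyz': [0.4056, -0.75, 1.1993], 'rotation': [0.6513, -0.0123, -0.1418]}
top {'pixels': (384, 512, 3), 'fx': 397.1275, 'fy': 397.1275, 'cx': 251.4407, 'cy': 191.1964, 'xyz': [0.2452, 0.0709, 1.644], 'rotation': [0.1929, 0.0068, -1.5948]}
wrist {'pixels': (384, 512, 3), 'fx': 320.659, 'fy': 320.659, 'cx': 261.3658, 'cy': 186.8482, 'mount': [[0.0007, 0.9575, 0.2886, 0.073], [1.0, -0.0007, -0.0004, 0.0001], [-0.0002, 0.2886, -0.9575, -0.1441], [0.0, 0.0, 0.0, 1.0]]}
```

View pics/side0.png

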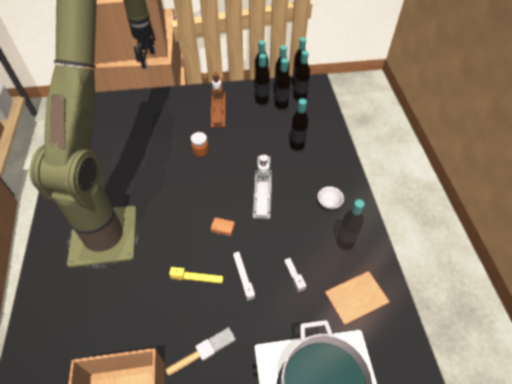

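View pics/top0.png

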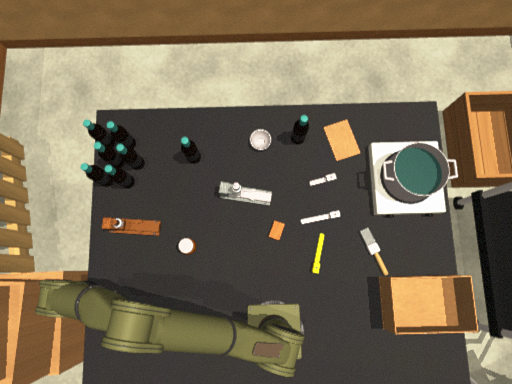

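View pics/wrist0.png

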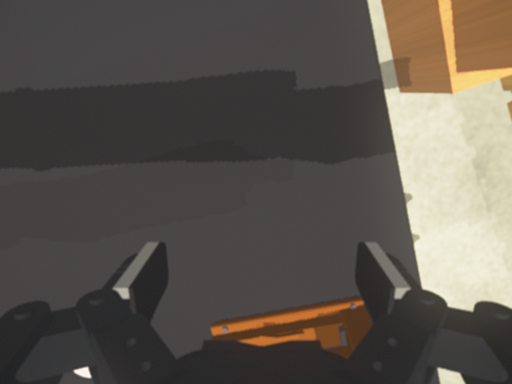

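The side and top views show the gauge (top view about 245,193), the long key (320,217), the short key (322,180) and the yellow look-alike (318,254). I'll enlarge those areas.

```bash
cat > h.py <<'E'
import numpy as np,cv2,pickle
from scipy.spatial.transform import Rotation as R
def pose(c,o=None):
    if 'mount' in c:
        T=np.eye(4);T[:3,:3]=R.from_euler('xyz',o['ee_rot']).as_matrix();T[:3,3]=o['tool_pos']
        M=T@np.array(c['mount']);return M[:3,:3],M[:3,3]
    return R.from_euler('xyz',c['rotation']).as_matrix(),np.array(c['xyz'])
def back(c,u,v,z,o=None):
    Rm,p=pose(c,o);d=Rm@np.array([(u-c['cx'])/c['fx'],-(v-c['cy'])/c['fy'],-1]);return p+d*(z-p[2])/d[2]
def proj(c,P,o=None):
    Rm,p=pose(c,o);q=Rm.T@(np.array(P)-p);return np.array([c['cx']-c['fx']*q[0]/q[2],c['cy']+c['fy']*q[1]/q[2]])
def crop(c,u,v,w,h,s,name):
    i=c['pixels'][v:v+h,u:u+w,::-1];i=cv2.resize(i,None,fx=s,fy=s,interpolation=cv2.INTER_CUBIC);cv2.imwrite(name,i)
E
python3 - <<'E'
from h import *
o,d=pickle.load(open('c0.pkl','rb'))
crop(d['top'],205,165,150,70,5,'pics/t1.png')
crop(d['side'],200,140,125,170,3.5,'pics/s1.png')
t=d['top']
print(t['rotation'])
for uv in [(236,188),(320,217)]:print(back(t,*uv,0.03))
E
```

```text
[ 0.19289768  0.00679831 -1.59475288]
[0.57579448 0.13798601 0.03      ]
[ 0.44623289 -0.2031035   0.03      ]
```

View pics/t1.png

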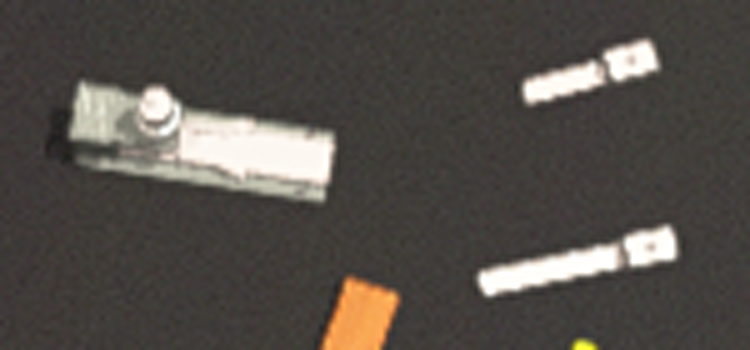

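View pics/s1.png

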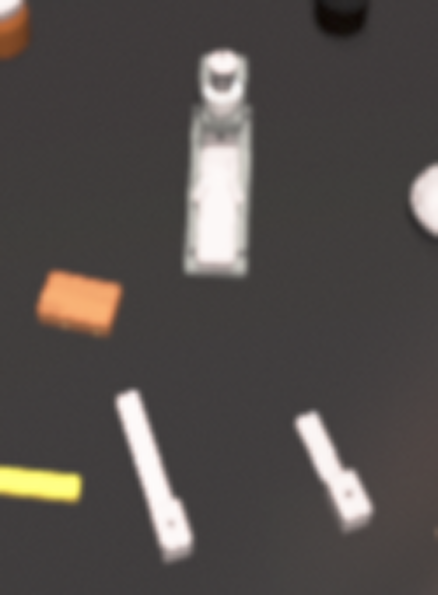

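```bash
python3 - <<'E'
from h import *
o,d=pickle.load(open('c0.pkl','rb'));t=d['top'];s=d['side']
T=lambda x,y,z:back(t,205+x/5,165+y/5,z).round(4)
S=lambda x,y,z:back(s,200+x/3.5,140+y/3.5,z).round(4)
print('nose',T(483,283,.01),S(127,395,.01))
print('keyhead topcentre',T(651,246,.03),S(171,524,.03))
print('gaugehead',T(155,98,.163),S(222,62,.163))
print('bed end',T(331,158,.03),S(217,263,.03))
print('base corners',T(333,132,.0),T(325,200,.0))
print('short',T(631,59,.03),S(348,493,.03), T(525,90,.01))
E
```

```text
nose [ 0.4315 -0.1296  0.01  ] [ 0.4331 -0.1265  0.01  ]
keyhead topcentre [ 0.4562 -0.2658  0.03  ] [ 0.4568 -0.2644  0.03  ]
gaugehead [0.5618 0.1322 0.163 ] [0.5575 0.1336 0.163 ]
bed end [ 0.5359 -0.0067  0.03  ] [ 0.5344 -0.007   0.03  ]
base corners [ 0.5635 -0.0106  0.    ] [ 0.5057 -0.002   0.    ]
short [ 0.6133 -0.2593  0.03  ] [ 0.6131 -0.2573  0.03  ] [ 0.5935 -0.1727  0.01  ]
```

Emit:
step_arm(rows=[[0,0,-0.08,3.2,-5.0,0.5,0],[0,0,-0.08,3.2,-5.0,0.5,0],[0,0,-0.08,3.2,-5.0,0.5,0],[0,0,-0.08,3.2,-5.0,0.5,0],[0,0,-0.08,3.2,-5.0,0.5,0]])

```text
clock: 0.78
tool_pos: [0.3435, 0.3433, 0.2546]
ee_rot: [-3.141, -0.003, 2.439]
wrist_force: [0.4, -0.5, 0.3]
finger_gap: 0.0855
```

```bash
cat > st.py <<'E'
from bench import arm
import numpy as np
np.set_printoptions(suppress=True,precision=4)
o=arm.get_obs()
for k in ['clock','qpos','tool_pos','ee_rot','wrist_force','moment','finger_gap']:print(k,o[k])
E
python3 st.py
```

```text
clock 0.775
qpos [-0.7978  0.4751 -0.1206  1.9473  0.0779  0.7238 -0.0953]
tool_pos [0.3435 0.3433 0.2546]
ee_rot [-3.1414 -0.0035  2.4391]
wrist_force [ 0.4491 -0.5464  0.2724]
moment [ 0.0123 -0.0558  0.0597]
finger_gap 0.08552734416600763
```

Emit:
step_arm(rows=[[0,0,-0.14,2.5,-5.6,0,0],[0,0,-0.14,2.5,-5.6,0,0],[0,0,-0.14,1.5,-6,0,0],[0,0,-0.14,1.0,-6,0,0],[0,0,-0.14,1,-6,0,0]])

```text
clock: 1.4
tool_pos: [0.4319, 0.0458, 0.2553]
ee_rot: [3.136, -0.003, 1.716]
wrist_force: [0.8, 0.7, 0.3]
finger_gap: 0.0855
```

Emit:
step_arm(rows=[[0,0,0,1,-6,0,0],[0,0,0,1,-6,0,0],[0,0,0,1.0,-6,0,0],[0,0,0,0,-6,0,0],[0,0,0,0,-5,0,0]])

```text
clock: 2.02
tool_pos: [0.4626, -0.2536, 0.2552]
ee_rot: [3.134, -0.003, 1.715]
wrist_force: [0.6, 0.2, -0.0]
finger_gap: 0.0852
```

```bash
python3 st.py; cat > cap.py <<'E'
from h import *
from bench import arm,cams
import sys
o=arm.get_obs();c=cams.capture(sys.argv[1]);pickle.dump((o,c),open(sys.argv[2]+'.pkl','wb'))
a=[float(x) for x in sys.argv[3:]]or[0,0,512,384,1.5]
crop(c,*map(int,a[:4]),a[4],f'pics/{sys.argv[2]}.png')
E
python3 cap.py wrist w1
```

```text
clock 2.025
qpos [ 0.3843  0.5261  0.0538  1.8409 -0.0484  0.7715  0.6098]
tool_pos [ 0.4626 -0.2536  0.2552]
ee_rot [ 3.1343 -0.0033  1.7151]
wrist_force [ 0.5608  0.2166 -0.0284]
moment [ 0.0361 -0.0565  0.0506]
finger_gap 0.08515184073484511
```

View pics/w1.png

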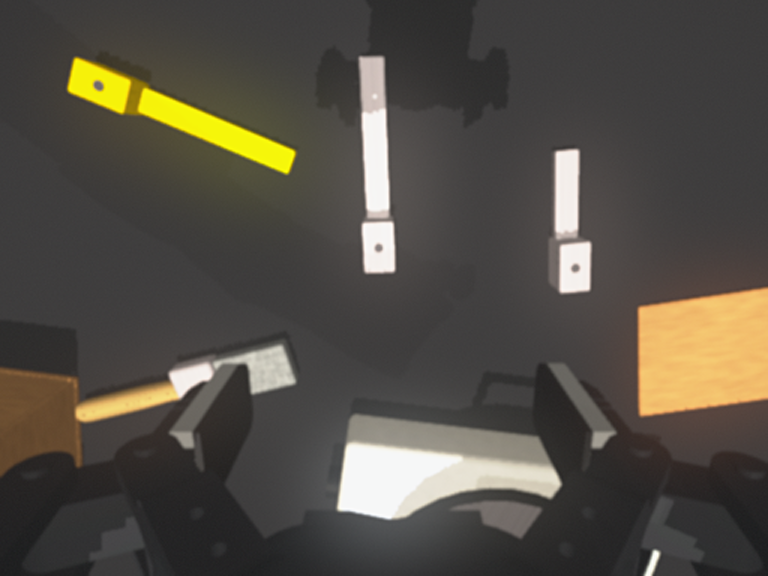

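The wrist view shows the long key upright: the hole in its head is at about (378,247) and its nose at (371,57). The yellow look-alike is to its left and the short key to its right.

```bash
python3 - <<'E'
from h import *
o,c=pickle.load(open('w1.pkl','rb'))
W=lambda x,y,z:back(c,x/1.5,y/1.5,z,o).round(4)
h=W(378.5,246.5,.03);n=W(371.5,57,.01);b=W(377,213,.01)
print(h,n,b, W(379,219,.03),W(380,272,.03),np.arctan2(*(n-b)[[1,0]]),np.arctan2(*(n-h)[[1,0]]),np.linalg.norm((n-h)[:2]))
E
```

```text
[ 0.4556 -0.2641  0.03  ] [ 0.431  -0.1269  0.01  ] [ 0.4508 -0.2413  0.01  ] [ 0.453  -0.2426  0.03  ] [ 0.4596 -0.2845  0.03  ] 1.7421754531844043 1.7482114330628002 0.13938794782907166
```

Emit:
step_arm(rows=[[0.007,0,0.031,-0.65,-1.1,-4,0],[0,0,0,0,0,-5,0],[0,0,0,0,0,-5,0],[0,0,0,0,0,-4,0],[0,0,0,0,0,-3,0]])

```text
clock: 2.7
tool_pos: [0.4566, -0.2778, 0.0417]
ee_rot: [3.126, 0.004, 1.731]
wrist_force: [-0.4, -0.1, -0.3]
finger_gap: 0.0851
```

```bash
python3 st.py; python3 cap.py wrist w2
```

```text
clock 2.7
qpos [ 0.4586  0.8781  0.0098  1.9873 -0.0544  0.2616  0.678 ]
tool_pos [ 0.4566 -0.2778  0.0417]
ee_rot [3.1256 0.0035 1.7315]
wrist_force [-0.4248 -0.1022 -0.2601]
moment [0.0203 0.0447 0.0606]
finger_gap 0.08510838733547312
```

View pics/w2.png

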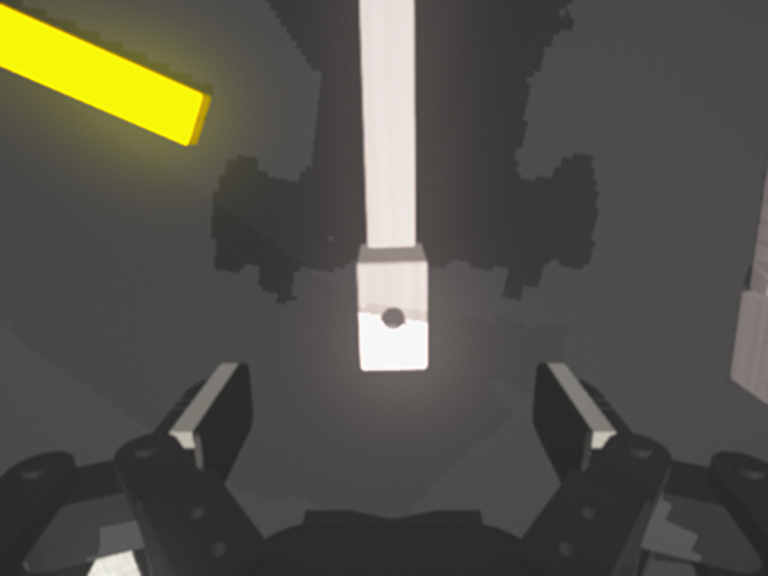

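The key head is centred between the fingers at (393,318), but the TCP drifted back about 13 mm, so I'm correcting that on the way down.

Emit:
step_arm(rows=[[0.016,0,0.015,-0.05,1.3,-0.5,0],[0,0,0,0,0,-1.5,0],[0,0,0,0,0,-1.3,0]])

```text
clock: 3.12
tool_pos: [0.4559, -0.2627, 0.006]
ee_rot: [3.124, -0.015, 1.749]
wrist_force: [-0.6, 0.0, 0.3]
finger_gap: 0.0857
```

```bash
python3 st.py; python3 cap.py wrist w3
```

```text
clock 3.125
qpos [ 0.4582  0.9429 -0.0146  2.0024 -0.0565  0.1913  0.6828]
tool_pos [ 0.4559 -0.2627  0.006 ]
ee_rot [ 3.124  -0.0151  1.7486]
wrist_force [-0.5586  0.0388  0.2589]
moment [-0.034  -0.0109  0.0565]
finger_gap 0.08565753569178501
```

View pics/w3.png

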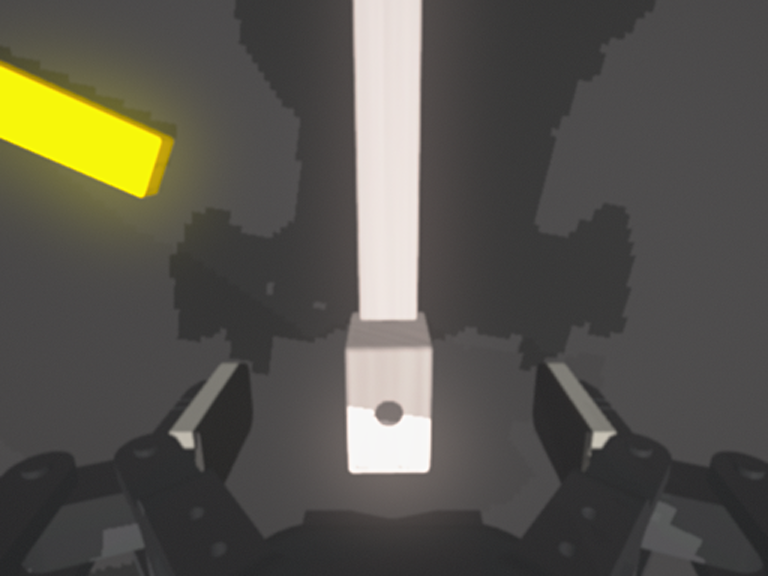

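```bash
cat > err.py <<'E'
from h import *
from bench import arm
import sys
a=list(map(float,sys.argv[1:]))  # x y z yaw
o=arm.get_obs();Rd=R.from_euler('xyz',[np.pi,0,a[3]]);Rc=R.from_euler('xyz',o['ee_rot'])
np.set_printoptions(suppress=True,precision=4)
print('turn',(Rd*Rc.inv()).as_rotvec(),'shift cm',(np.array(a[:3])-o['tool_pos'])*100,'t',o['clock'])
print('F',o['wrist_force'],'M',o['moment'],'gap',o['finger_gap'],'q',o['qpos'])
E
python3 err.py .456 -.264 .005 1.746
```

```text
turn [-0.0192  0.0129 -0.0027] shift cm [ 0.0692 -0.1814  0.0378] t 3.175
F [-0.5759  0.6549 -0.8492] M [0.0241 0.0289 0.0283] gap 0.0854349704148041 q [ 0.4582  0.9455 -0.015   2.0026 -0.0566  0.1906  0.6829]
```

Emit:
step_arm(newtons=40, rows=[[-0.018,0.012,0,0.05,-0.15,0,0],[0,0,0,0,0,0,255],[0,0,0,0,0,0,255],[0,0,0,0,0,0,255],[0,0,0,0,0,0,255]])

```text
clock: 3.8
tool_pos: [0.4566, -0.2646, 0.0059]
ee_rot: [3.14, 0.002, 1.748]
wrist_force: [-0.4, -0.1, -0.5]
finger_gap: 0.0232
```

```bash
python3 err.py .456 -.264 .005 1.746; python3 cap.py wrist w4
```

```text
turn [ 0.0018  0.0018 -0.0024] shift cm [-0.0599  0.0623 -0.0873] t 3.8
F [-0.45   -0.0896 -0.5238] M [0.0113 0.0306 0.0359] gap 0.02321008547243751 q [ 0.4284  0.9448  0.0149  1.9978 -0.0572  0.1969  0.6708]
```

View pics/w4.png

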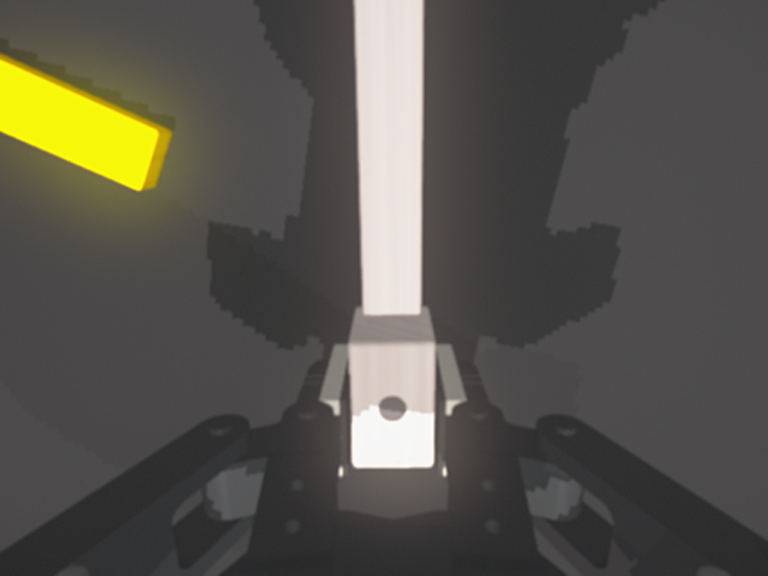

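Emit:
step_arm(rows=[[0,0,0,0,0,3,255],[0,0,-0.02,0,0,5,255],[0,0,-0.11,2,5,1.5,255],[0,0,-0.11,2,5,0,255],[0,0,-0.11,2,5,0,255]])

```text
clock: 4.47
tool_pos: [0.5152, -0.1178, 0.1032]
ee_rot: [3.139, 0.003, 1.373]
wrist_force: [0.3, -0.4, -1.8]
finger_gap: 0.0232
```

```bash
python3 err.py .5165 -.113 .1 1.398; python3 cap.py wrist w5;python3 cap.py side s5 200 120 160 120 5;python3 cap.py top t5 205 155 150 80 5
```

```text
turn [0.0033 0.0017 0.0253] shift cm [ 0.1275  0.4808 -0.3204] t 4.475
F [ 0.3082 -0.3689 -1.7984] M [-0.0453 -0.0239 -0.0009] gap 0.02320753863616024 q [ 0.0337  0.7751  0.1702  1.9777 -0.2943  0.4096  0.2288]
```

View pics/w5.png

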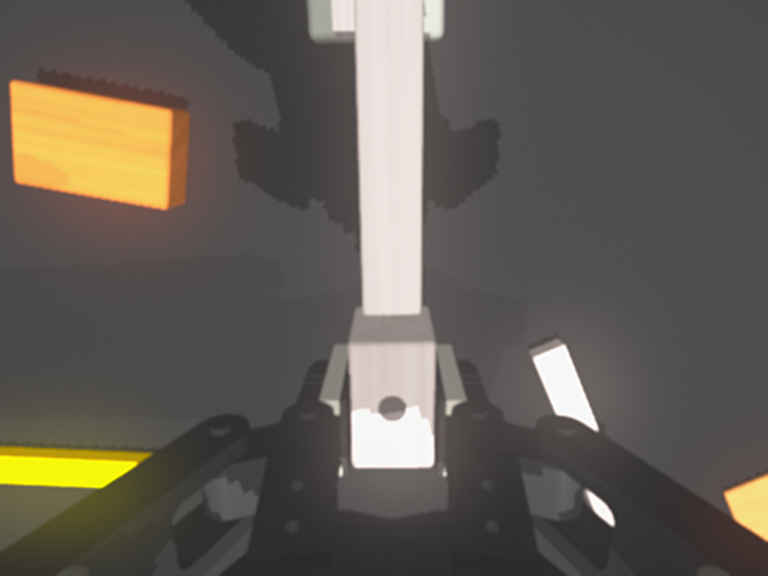

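View pics/s5.png

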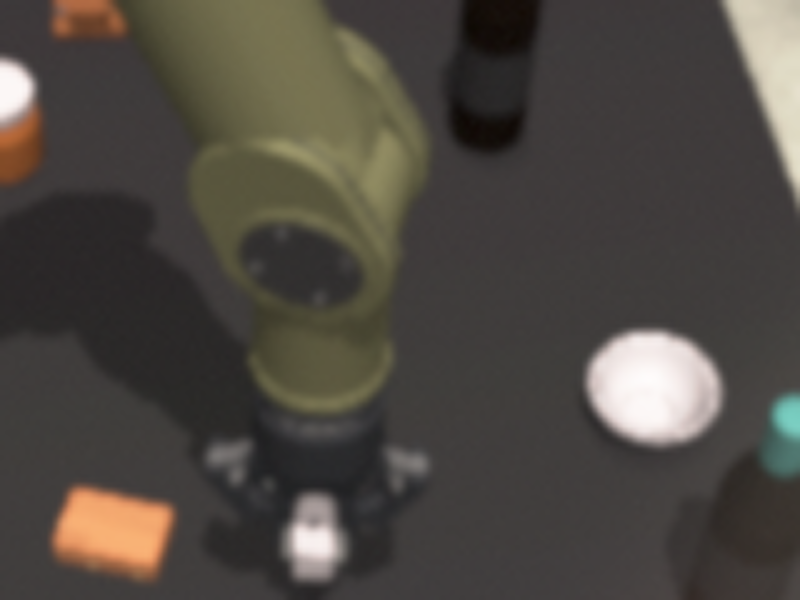

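Emit:
step_arm(rows=[[0,0,0.012,0.1,0.5,6,255],[0,0,0.012,0,0,6,255],[0,0,0,0.7,4,1.5,255],[0,0,0,0,0,0,255]])

```text
clock: 5.12
tool_pos: [0.5208, -0.0718, 0.2391]
ee_rot: [-3.137, 0.003, 1.407]
wrist_force: [0.2, -0.6, -2.9]
finger_gap: 0.0234
```

```bash
python3 err.py .5165 -.113 .1 1.398; python3 cap.py wrist w6
```

```text
turn [ 0.002  -0.0052 -0.009 ] shift cm [ -0.4263  -4.1187 -13.9067] t 5.125
F [ 0.2434 -0.6446 -2.884 ] M [-0.0922  0.0171 -0.0643] gap 0.023353697747067734 q [-0.1289  0.5653  0.2851  1.8654 -0.2199  0.7465  0.1132]
```

View pics/w6.png

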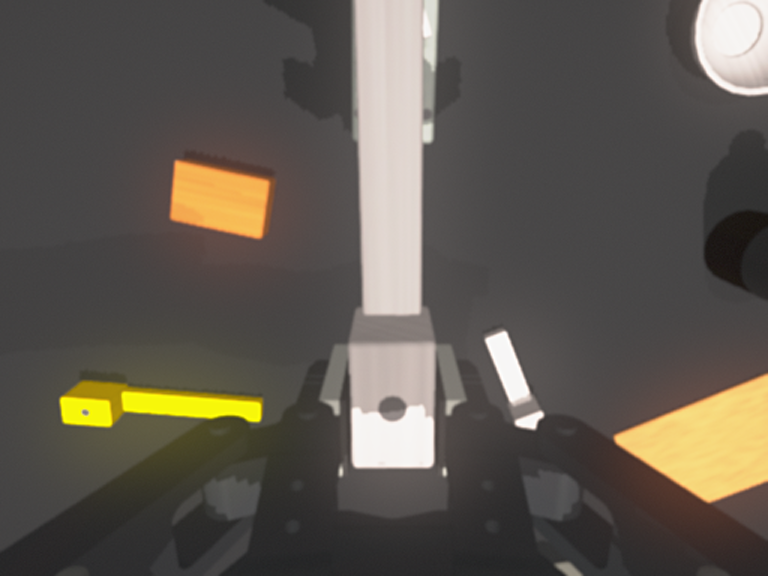

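```bash
python3 - <<'E'
from h import *
o5,c5=pickle.load(open('w5.pkl','rb'));o,c=pickle.load(open('w6.pkl','rb'))
for z in(0,.01,.018,.024,.03):
    a=[back(c5,x/1.5,y/1.5,z,o5) for x,y in((310,40),(443,40))]
    b=[back(c,x/1.5,y/1.5,z,o) for x,y in((354,140),(434,142),(437.5,2))]
    print(z,a[0][:2].round(4),a[1][:2].round(4),np.linalg.norm(a[0]-a[1]).round(4),((a[0]+a[1])/2)[:2].round(4),'|',b[0][:2].round(4),b[1][:2].round(4),((b[0]+b[1])/2)[:2].round(4),np.linalg.norm(b[0]-b[1]).round(4),np.arctan2(*(b[2]-b[1])[[1,0]]).round(4))
E
python3 -c "
from h import *
o,c=pickle.load(open('w5.pkl','rb'));crop(c,195,0,120,40,6.5,'pics/w5c.png')
o,c=pickle.load(open('w6.pkl','rb'));crop(c,225,0,75,110,5.4,'pics/w6c.png')"
```

```text
0 [0.5012 0.0031] [ 0.562 -0.009] 0.062 [ 0.5316 -0.0029] | [0.5027 0.0016] [ 0.5628 -0.0098] [ 0.5328 -0.0041] 0.0612 1.4071
0.01 [0.5024 0.0012] [ 0.5607 -0.0105] 0.0595 [ 0.5315 -0.0046] | [0.5035 0.0016] [ 0.5621 -0.0095] [ 0.5328 -0.004 ] 0.0596 1.4071
0.018 [ 5.033e-01 -4.000e-04] [ 0.5597 -0.0116] 0.0575 [ 0.5315 -0.006 ] | [0.5042 0.0016] [ 0.5615 -0.0093] [ 0.5328 -0.0038] 0.0583 1.4071
0.024 [ 0.504  -0.0016] [ 0.5589 -0.0125] 0.056 [ 0.5315 -0.007 ] | [0.5047 0.0016] [ 0.561  -0.0091] [ 0.5329 -0.0038] 0.0574 1.4071
0.03 [ 0.5047 -0.0027] [ 0.5581 -0.0134] 0.0545 [ 0.5314 -0.0081] | [0.5052 0.0016] [ 0.5606 -0.0089] [ 0.5329 -0.0037] 0.0564 1.4071
```

View pics/w5c.png

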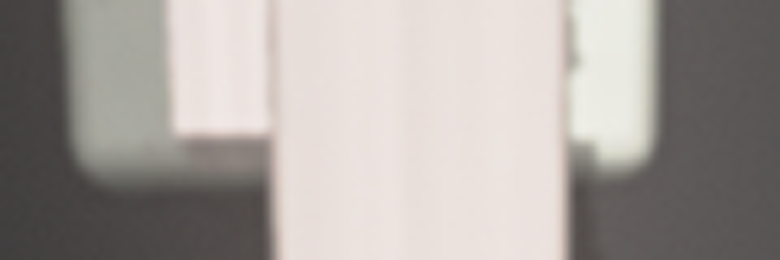

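View pics/w6c.png

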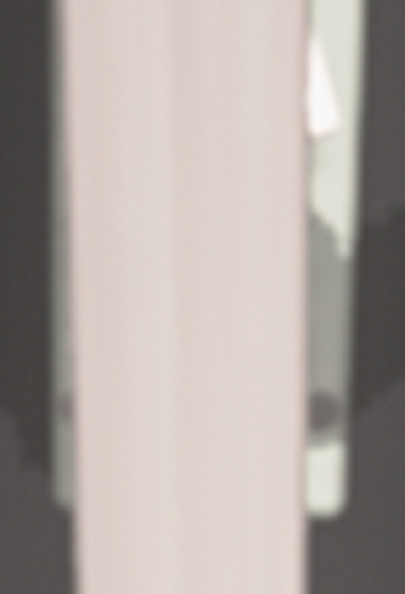

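Emit:
step_arm(rows=[[0,-0.005,-0.022,0,0,-6,255],[0,0,0,0,0,-5,255],[0,0,0,0,0,-4.5,255],[0,0,0,0,0,-2.5,255],[0,0,0,0,0,0,255]])

```text
clock: 5.8
tool_pos: [0.5158, -0.0858, 0.0522]
ee_rot: [-3.14, 0.011, 1.369]
wrist_force: [-1.1, -0.1, -1.5]
finger_gap: 0.0231
```

```bash
python3 err.py .5251 -.0438 .055 1.385; python3 cap.py wrist w7
```

```text
turn [ 0.0108 -0.0038  0.016 ] shift cm [0.9286 4.205  0.2755] t 5.8
F [-1.0642 -0.0948 -1.5001] M [-0.0746  0.0023  0.0123] gap 0.023118399121356947 q [-0.0128  0.8638  0.1385  2.0073 -0.3309  0.2935  0.1937]
```

View pics/w7.png

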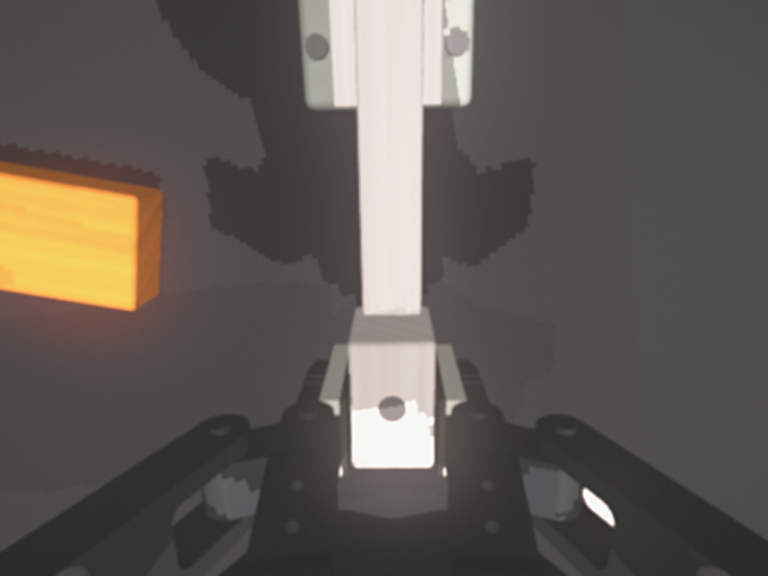

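Emit:
step_arm(rows=[[0.01,-0.004,0.016,0.9,4.2,0.25,255],[0,0,0,0,0,0,255]])

```text
clock: 6.1
tool_pos: [0.5269, -0.0456, 0.0579]
ee_rot: [3.136, 0.001, 1.382]
wrist_force: [1.1, 0.0, -2.0]
finger_gap: 0.023
```

```bash
python3 err.py .5251 -.0438 .055 1.385; python3 cap.py wrist w8; python3 -c "
from h import *
o,c=pickle.load(open('w8.pkl','rb'));crop(c,190,0,140,130,5,'pics/w8c.png')"
```

```text
turn [0.0024 0.0052 0.003 ] shift cm [-0.176   0.1795 -0.2861] t 6.1
F [ 1.0931  0.0328 -2.0345] M [-0.0539 -0.0226  0.0291] gap 0.02301958340147768 q [-0.0868  0.8554  0.1418  1.9959 -0.3516  0.3078  0.1535]
```

View pics/w8c.png

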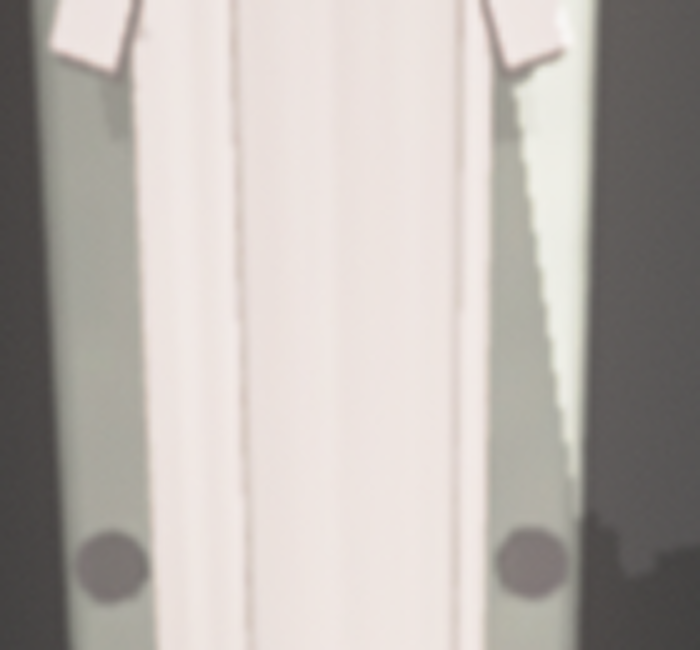

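```bash
cat > align.py <<'E'
from h import *
def run(pk,u0,v0,s,L,Rr,tl,tr,zt,zb=.03):
    o,c=pickle.load(open(pk,'rb'))
    B=lambda p,z:back(c,u0+p[0]/s,v0+p[1]/s,z,o)
    def line(l,r,z):
        l=[B(p,z) for p in l];r=[B(p,z) for p in r]
        ang=[np.arctan2(*(q[0]-q[1])[[1,0]]) for q in(l,r)]
        print('angles',np.round(ang,4))
        return l,r,np.mean(ang)
    bl,br,ba=line(L,Rr,zb);t1,t2,ta=line(tl,tr,zt)
    n=np.array([np.sin(ba),-np.cos(ba),0]) # to the right of gauge +x
    f=lambda p:n@p
    print('bed width',f(br[0])-f(bl[0]),f(br[1])-f(bl[1]),'tongue w',f(t2[0])-f(t1[0]))
    cb=(f(br[0])+f(bl[0])+f(br[1])+f(bl[1]))/4
    print('bed ang',ba,'tongue ang',ta,'tongue right of bed by (far,near)',(f(t1[0])+f(t2[0]))/2-cb,(f(t1[1])+f(t2[1]))/2-cb,'n',n,'cb',cb,'tcp lateral',n@o['tool_pos']-cb)
E
python3 -c "
from align import *
run('w8.pkl',190,0,5,[(134,100),(157,620)],[(493,100),(486,620)],[(234,100),(250,620)],[(461,100),(459,620)],.062)"
```

```text
angles [1.3915 1.3925]
angles [1.3946 1.3973]
bed width 0.03472426425663533 0.0347738290829267 tongue w 0.01787188527109973
bed ang 1.3919698828067106 tongue ang 1.3959870538342785 tongue right of bed by (far,near) 0.003223376452392568 0.003385630259428396 n [ 0.98405312 -0.17787485  0.        ] cb 0.524083021228261 tcp lateral 0.0024849457785312
```

Emit:
step_arm(rows=[[0.002,0.005,0,-1.0,-3.9,0,255],[0,0,0,0,0,-1.0,255],[0,0,0,0,0,-0.6,255],[0,0,0,0,0,0,255]])

```text
clock: 6.65
tool_pos: [0.5176, -0.0933, 0.0449]
ee_rot: [3.134, 0.007, 1.375]
wrist_force: [0.3, 0.5, -2.0]
finger_gap: 0.0231
```

```bash
python3 err.py .5169 -.0846 .038 1.388; python3 cap.py wrist w9; python3 -c "
from h import *
o,c=pickle.load(open('w9.pkl','rb'));crop(c,190,0,140,130,5,'pics/w9c.png')"
```

```text
turn [0.008  0.0059 0.0132] shift cm [-0.0744  0.8689 -0.6949] t 6.65
F [ 0.2761  0.5103 -1.9681] M [ 0.0015 -0.008  -0.0099] gap 0.02313559306221845 q [ 0.0136  0.876   0.1212  2.0082 -0.3284  0.2682  0.2123]
```

View pics/w9c.png

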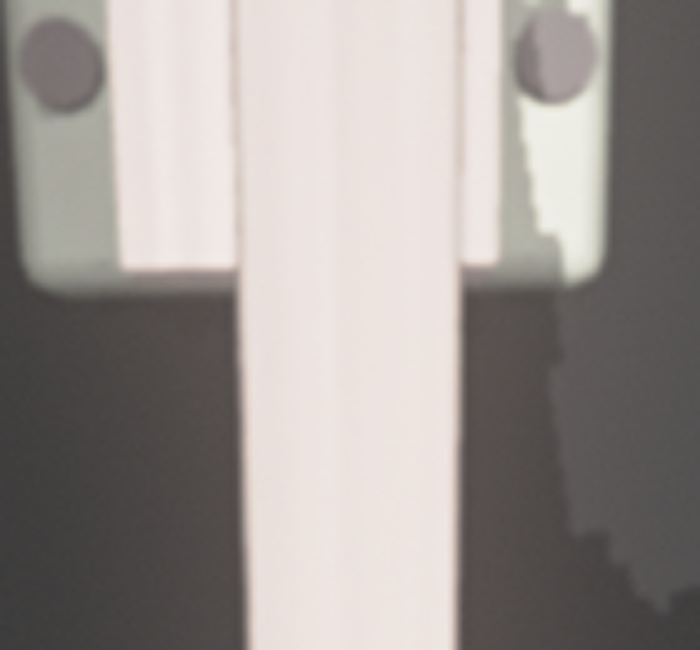

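```bash
python3 -c "
from align import *
run('w9.pkl',190,0,5,[(108,10),(120,260)],[(502,10),(498,260)],[(231,10),(238,260)],[(463,10),(460,260)],.049)
o,c=pickle.load(open('w9.pkl','rb'))
for p in ((122,270),(498,266)): print(back(c,190+p[0]/5,p[1]/5,.03,o))
"
```

```text
angles [1.3838 1.3843]
angles [1.3839 1.3816]
bed width 0.034602934078975744 0.03461241688920014 tongue w 0.017939480958195086
bed ang 1.3840252561527295 tongue ang 1.382748787344953 tongue right of bed by (far,near) 0.0036125472735217823 0.003589679168078952 n [ 0.98260893 -0.18568709  0.        ] cb 0.523040546633303 tcp lateral 0.002923848883168878
[ 0.51453967 -0.00151909  0.03      ]
[ 0.54843555 -0.00785202  0.03      ]
```

Emit:
step_arm(rows=[[0.007,0.006,0.012,-0.35,0.06,0,255],[0,0,0,0,0,-0.4,255],[0,0,0,0,0,-0.25,255],[0,0,0,0,0,0,255]])

```text
clock: 7.2
tool_pos: [0.5145, -0.0911, 0.0385]
ee_rot: [3.141, -0.0, 1.39]
wrist_force: [0.4, 0.6, -2.8]
finger_gap: 0.0234
```

```bash
python3 err.py .5142 -.0926 .0375 1.387; python3 cap.py wrist wa; python3 -c "
from h import *
o,c=pickle.load(open('wa.pkl','rb'));crop(c,190,0,140,130,5,'pics/wac.png')"
```

```text
turn [-0.0003  0.0004 -0.0031] shift cm [-0.0327 -0.1516 -0.0989] t 7.2
F [ 0.4004  0.6075 -2.8214] M [-0.0463 -0.0404 -0.0358] gap 0.023419997896125373 q [ 0.0245  0.8863  0.105   2.0122 -0.3245  0.2584  0.2248]
```

View pics/wac.png

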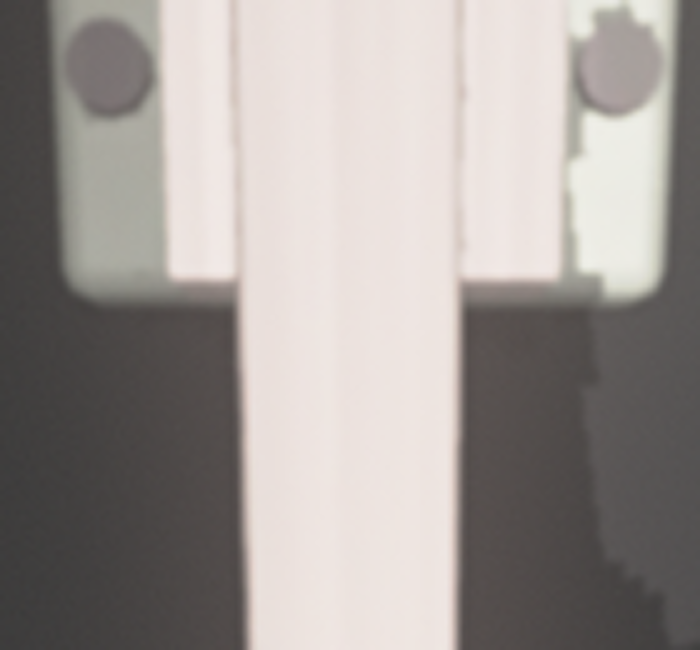

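```bash
python3 -c "
from align import *
run('wa.pkl',190,0,5,[(160,10),(168,270)],[(569,10),(560,270)],[(231,10),(237,260)],[(463,10),(460,260)],.0425)
o,c=pickle.load(open('wa.pkl','rb'))
for p in ((168,280),(560,280)): print(back(c,190+p[0]/5,p[1]/5,.03,o))
"
```

```text
angles [1.3901 1.3901]
angles [1.3952 1.3965]
bed width 0.03464497908964992 0.03464612980846793 tongue w 0.018042249375257002
bed ang 1.3901017319751374 tongue ang 1.3958588406444772 tongue right of bed by (far,near) -0.0014132858554867234 -0.0013095280532549047 n [ 0.9837191 -0.1797129  0.       ] cb 0.5236474904788677 tcp lateral -0.0011283908358439287
[ 0.51440575 -0.00148234  0.03      ]
[ 0.54854974 -0.00769208  0.03      ]
```

Emit:
step_arm(rows=[[0,0,-0.004,0.12,-0.02,-0.12,255],[0,0,0,0.36,1.97,0,255],[0,0,0,0.36,1.97,0,255],[0,0,0,0,0,0,255]])

```text
clock: 7.75
tool_pos: [0.5237, -0.0517, 0.0373]
ee_rot: [3.14, 0.0, 1.384]
wrist_force: [0.6, 0.4, -2.2]
finger_gap: 0.0234
```

```bash
python3 err.py .5235 -.0506 .037 1.388; python3 cap.py wrist wb; python3 -c "
from h import *
o,c=pickle.load(open('wb.pkl','rb'));crop(c,190,0,140,130,5,'pics/wbc.png')"
```

```text
turn [0.0004 0.0014 0.0035] shift cm [-0.0246  0.1083 -0.0285] t 7.75
F [ 0.6406  0.4448 -2.2226] M [-0.0706  0.0005 -0.0077] gap 0.02342718872405461 q [-0.0597  0.8914  0.1179  2.0027 -0.3549  0.2654  0.1717]
```

View pics/wbc.png

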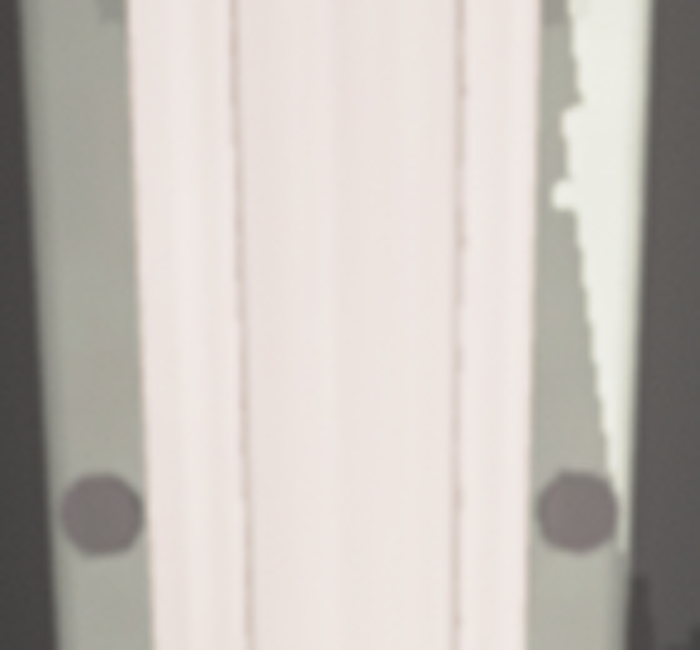

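```bash
python3 -c "
from align import *
run('wb.pkl',190,0,5,[(130,50),(155,620)],[(538,50),(526,620)],[(233,50),(251,620)],[(463,50),(456,620)],.0415)
"
```

```text
angles [1.3934 1.3943]
angles [1.3982 1.3906]
bed width 0.03449558896532956 0.03454205114413178 tongue w 0.017969067096291536
bed ang 1.3938520208423775 tongue ang 1.394413196032109 tongue right of bed by (far,near) 0.0012034765145192416 0.0012281165095162638 n [ 0.98438616 -0.17602242  0.        ] cb 0.524225476943234 tcp lateral 0.00043983311331630137
```

Emit:
step_arm(rows=[[0,0.001,0.002,-0.1,0.02,0,255],[0,0,0,0.36,1.97,0,255],[0,0,0,0.27,1.48,0,255],[0,0,0,0,0,0,255]])

```text
clock: 8.3
tool_pos: [0.5282, -0.0226, 0.0376]
ee_rot: [3.141, 0.005, 1.379]
wrist_force: [-0.6, -0.5, -2.3]
finger_gap: 0.0235
```

```bash
python3 err.py .529 -.0165 .037 1.388; python3 cap.py wrist wc; python3 -c "
from h import *
o,c=pickle.load(open('wc.pkl','rb'));crop(c,190,0,140,130,5,'pics/wcc.png')"
```

```text
turn [ 0.0051 -0.0001  0.0092] shift cm [ 0.0808  0.6092 -0.0553] t 8.3
F [-0.5638 -0.5299 -2.288 ] M [-0.0133 -0.0266 -0.0721] gap 0.0234645325483141 q [-0.1281  0.8939  0.1354  1.9948 -0.3763  0.2762  0.1284]
```

View pics/wcc.png

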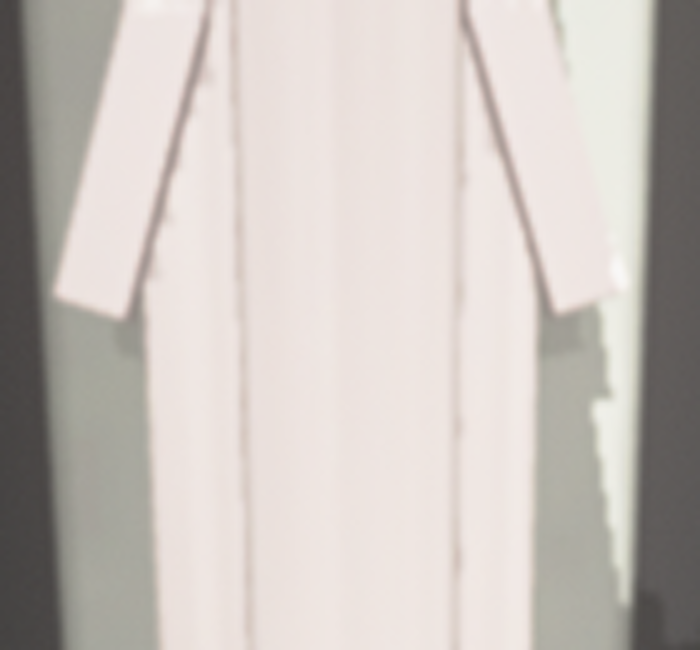

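Emit:
step_arm(rows=[[0.005,0,0.007,-0.09,0.02,-0.03,255],[0,0,0,0.27,1.48,0,255],[0,0,0,0.27,1.48,0,255],[0,0,0,0,0,0,255]])

```text
clock: 8.85
tool_pos: [0.5325, 0.0067, 0.0373]
ee_rot: [-3.141, 0.001, 1.383]
wrist_force: [0.2, -0.3, -1.2]
finger_gap: 0.0234
```

```bash
python3 err.py .532 0.01 .037 1.388; python3 cap.py wrist wd; python3 -c "
from h import *
o,c=pickle.load(open('wd.pkl','rb'));crop(c,190,0,140,130,5,'pics/wdc.png')"
```

```text
turn [ 0.0011 -0.0004  0.0049] shift cm [-0.0526  0.3272 -0.0295] t 8.85
F [ 0.2387 -0.2681 -1.2042] M [-0.0198  0.0074  0.0493] gap 0.02339306893800878 q [-0.1835  0.897   0.1411  1.9828 -0.3932  0.288   0.0959]
```

View pics/wdc.png

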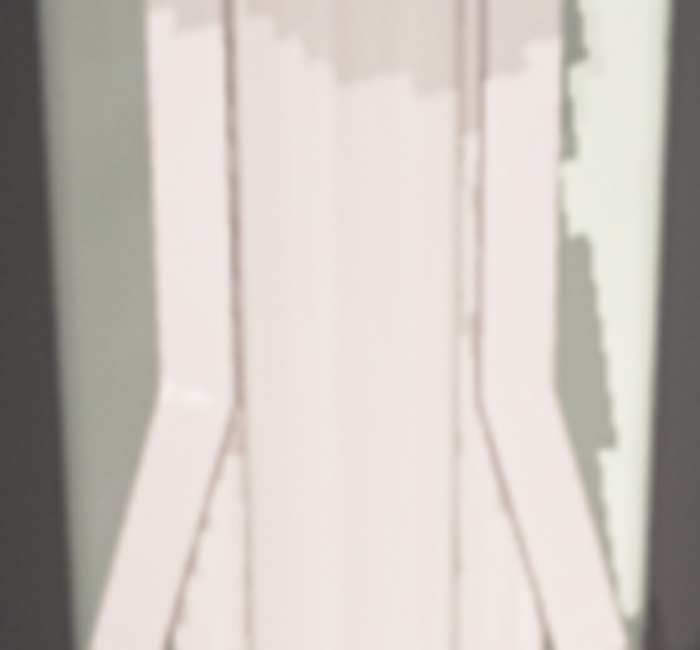

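Emit:
step_arm(rows=[[0,0,0.004,0.14,0.49,0,255],[0,0,0,0.1,0.5,0,255],[0,0,0,0,0,-0.08,255],[0,0,0,0,0,-0.06,255]])

```text
clock: 9.4
tool_pos: [0.5348, 0.0152, 0.0359]
ee_rot: [3.142, 0.003, 1.385]
wrist_force: [0.3, 0.2, -1.5]
finger_gap: 0.0231
```

```bash
python3 err.py .532 0.02 .037 1.388
```

```text
turn [ 0.0031 -0.0006  0.0025] shift cm [-0.2792  0.4758  0.106 ] t 9.4
F [ 0.278   0.1586 -1.4885] M [-0.0086  0.0019 -0.0206] gap 0.023065884791589324 q [-0.2031  0.9014  0.1465  1.9757 -0.3971  0.2923  0.0848]
```

Emit:
step_arm(rows=[[0,0,0,0,0,-0.07,255],[0,0,0,0,0,-0.05,255]])

```text
clock: 9.65
tool_pos: [0.5348, 0.0153, 0.0358]
ee_rot: [3.141, 0.002, 1.385]
wrist_force: [-1.6, 0.7, 4.8]
finger_gap: 0.023
```

```bash
python3 err.py .532 0.02 .037 1.388
```

```text
turn [ 0.0023 -0.0002  0.0029] shift cm [-0.2794  0.4719  0.1153] t 9.65
F [-1.6239  0.6659  4.7884] M [0.2023 0.2812 0.0476] gap 0.022956061649612874 q [-0.202   0.9014  0.1452  1.976  -0.3975  0.2914  0.0853]
```

Emit:
step_arm(rows=[[0,0,0.002,0.07,0.4,0.01,255],[0,0,0,0.04,0.25,0,255],[0,0,0,0,0,0,255]])

```text
clock: 10.02
tool_pos: [0.5361, 0.0216, 0.0358]
ee_rot: [3.141, 0.003, 1.386]
wrist_force: [0.2, 0.3, 2.6]
finger_gap: 0.0233
```

```bash
python3 err.py .532 0.02 .037 1.388
```

```text
turn [ 0.0028 -0.      0.0018] shift cm [-0.405  -0.1568  0.116 ] t 10.025
F [0.2362 0.3476 2.5832] M [ 0.0634  0.1405 -0.0311] gap 0.023330222279746984 q [-0.2157  0.9025  0.1487  1.9719 -0.4006  0.2952  0.0773]
```

Emit:
step_arm(rows=[[0,0,0.002,0.03,0.15,0,255],[0,0,0,0.03,0.15,0,255]])

```text
clock: 10.28
tool_pos: [0.5367, 0.0235, 0.0359]
ee_rot: [3.141, 0.004, 1.387]
wrist_force: [-1.7, -3.4, 0.5]
finger_gap: 0.0233
```

```bash
python3 err.py .532 0.02 .037 1.388
```

```text
turn [0.0043 0.0001 0.0007] shift cm [-0.4654 -0.3465  0.1123] t 10.275
F [-1.6516 -3.3854  0.5229] M [-0.6026  0.1647 -0.0305] gap 0.023254112301985867 q [-0.2216  0.9031  0.1514  1.9699 -0.4008  0.297   0.0743]
```

Emit:
step_arm(rows=[[0,0,0,0.02,0.1,0,255],[0,0,0,0.02,0.1,0,255]])

```text
clock: 10.52
tool_pos: [0.5365, 0.0235, 0.0359]
ee_rot: [3.141, 0.007, 1.386]
wrist_force: [-1.9, -4.8, 0.7]
finger_gap: 0.0231
```

```bash
python3 err.py .532 0.02 .037 1.388; python3 cap.py wrist we; python3 cap.py top te 205 155 150 80 5
```

```text
turn [ 0.0068 -0.0008  0.0021] shift cm [-0.4503 -0.349   0.1133] t 10.525
F [-1.8696 -4.7907  0.6804] M [-0.6708  0.2447  0.1116] gap 0.02305264031684052 q [-0.2253  0.9036  0.1552  1.9695 -0.4011  0.2985  0.0716]
```

View pics/we.png

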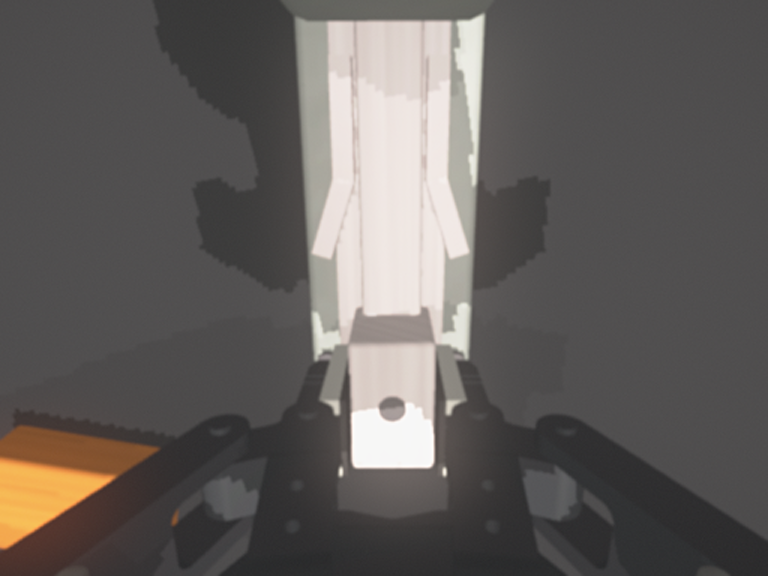

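The key is home: it stopped moving and shows a steady reaction of about 5 N, with the head 111 mm before the axis. Now I'll release it and rise.

Emit:
step_arm(rows=[[0,0,0,0,0,0,200],[0,0,0,0,0,0,120],[0,0,0,0,0,0,0],[0,0,0,0,0,0,0],[0,0,0,0,0,3,0]])

```text
clock: 11.25
tool_pos: [0.5362, 0.0276, 0.0646]
ee_rot: [-3.139, 0.003, 1.389]
wrist_force: [0.3, 0.6, -0.0]
finger_gap: 0.0852
```

Emit:
step_arm(rows=[[0,0,0.0,0,0,5,0],[0,0,0.0,0,0,5,0],[0,0,0,0,0,5,0],[0,0,0,0,0,2,0],[0,0,0,0,0,0,0]])

```text
clock: 11.88
tool_pos: [0.5369, 0.0299, 0.2415]
ee_rot: [3.141, -0.001, 1.392]
wrist_force: [-0.2, -0.4, -0.9]
finger_gap: 0.0856
```

```bash
python3 err.py .532 0.02 .037 1.388; python3 cap.py wrist wf
```

```text
turn [-0.0007  0.0008 -0.0039] shift cm [ -0.4856  -0.9922 -20.4543] t 11.875
F [-0.1947 -0.3646 -0.8683] M [-0.0196  0.0422 -0.0514] gap 0.08558731364960563 q [-0.36    0.5839  0.3592  1.836  -0.2829  0.771  -0.03  ]
```

View pics/wf.png

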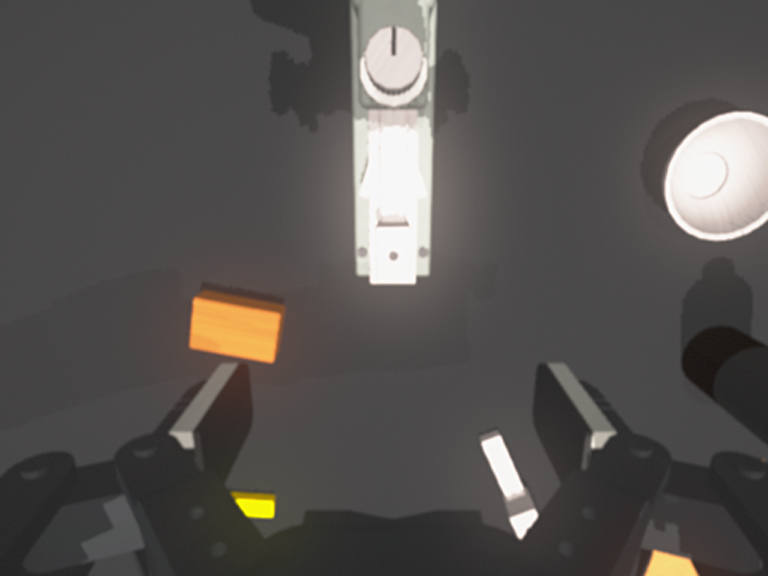

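The key sits straight in the channel with its hole at (393,256). The ratchet head is centred at about (393,57), with its mark pointing along +x.

```bash
python3 -c "
from h import *
o,c=pickle.load(open('wf.pkl','rb'))
crop(c,225,5,75,75,8,'pics/wfc.png')
a=back(c,393/1.5,57/1.5,.163,o);b=back(c,393/1.5,256/1.5,.06,o);print(a,b,np.linalg.norm((a-b)[:2]),np.arctan2(*(a-b)[[1,0]]))
for u in(364,423):print(back(c,u/1.5,57/1.5,.163,o))
"
```

```text
[0.55654305 0.13358853 0.163     ] [0.53696324 0.02310216 0.06      ] 0.11220787750060204 1.3954026269970092
[0.5444335  0.13576805 0.163     ]
[0.56907085 0.13133373 0.163     ]
```

View pics/wfc.png

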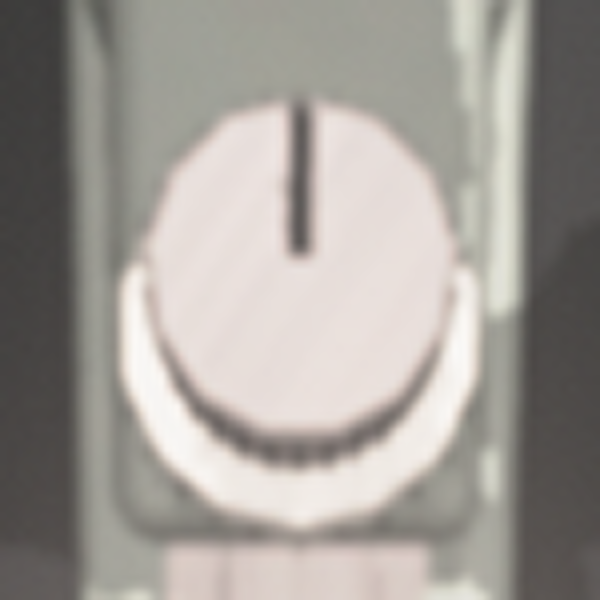

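Emit:
step_arm(rows=[[0,0,0.18,0.4,2.1,0,0],[0,0,0.18,0.4,2.1,0,0],[0,0,0.18,0.4,2.1,0,0],[0,0,0.18,0.4,2.1,0,0],[0,0,0.18,0.4,2.0,0,0]])

```text
clock: 12.55
tool_pos: [0.5514, 0.1351, 0.2321]
ee_rot: [-3.126, -0.003, 2.318]
wrist_force: [0.3, -0.7, 0.7]
finger_gap: 0.0853
```

Emit:
step_arm(rows=[[0,0,0.18,0,0,0,0],[0,0,0.18,0,0,0,0],[0,0,0.18,0,0,0,0],[0,0,0.18,0,0,0,0],[0,0,0.18,0,0,0,0]])

```text
clock: 13.18
tool_pos: [0.5456, 0.1384, 0.2218]
ee_rot: [-3.122, -0.021, -3.031]
wrist_force: [0.6, -0.3, -0.6]
finger_gap: 0.0852
```

```bash
python3 err.py .5567 0.1337 .18 3.55
```

```text
turn [ 0.024  -0.0154  0.2975] shift cm [ 1.1068 -0.4671 -4.1821] t 13.175
F [ 0.6129 -0.32   -0.6277] M [ 0.0161 -0.0222 -0.0071] gap 0.08524845807909938 q [-0.2324  0.6285 -0.1779  1.7443  0.1623  0.8084  1.1894]
```

Emit:
step_arm(rows=[[0.024,-0.015,0.15,1.1,-0.45,0,0],[0,0,0.17,0,0,-1.5,0],[0,0,0,0,0,-1.5,0],[0,0,0,0,0,0,0]])

```text
clock: 13.68
tool_pos: [0.5528, 0.1339, 0.1843]
ee_rot: [3.134, -0.012, -2.702]
wrist_force: [0.8, 0.4, 0.4]
finger_gap: 0.0854
```

```bash
python3 err.py .5567 0.1337 .18 3.55;python3 cap.py wrist wg
```

```text
turn [-0.0021 -0.0144 -0.0309] shift cm [ 0.3944 -0.0181 -0.434 ] t 13.675
F [0.7538 0.3945 0.3727] M [ 0.0217 -0.0394  0.001 ] gap 0.08535868400292942 q [-0.1539  0.6883 -0.2733  1.7709  0.2495  0.7295  1.4531]
```

View pics/wg.png

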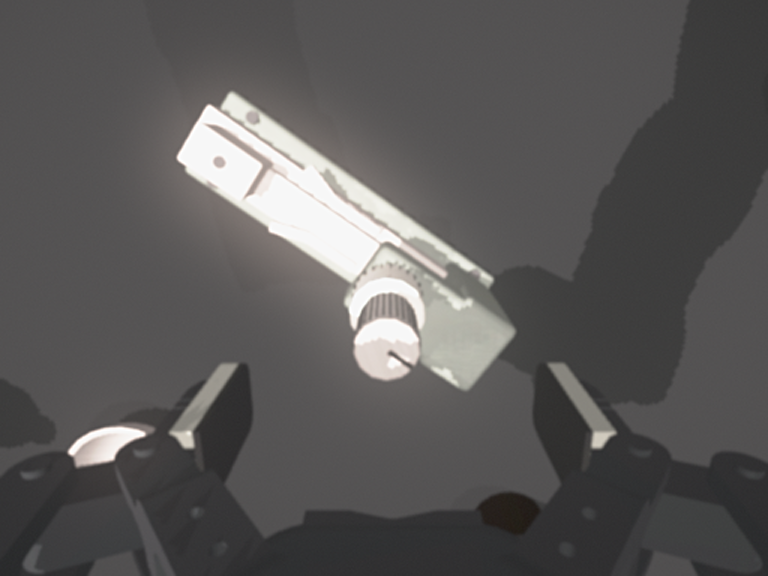

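```bash
python3 -c "
from h import *
o,c=pickle.load(open('wg.pkl','rb'))
print(back(c,387/1.5,350/1.5,.163,o))
# where does the point below TCP axis project
print([proj(c,[*o['tool_pos'][:2],.163],o)*1.5])"
```

```text
[0.55704202 0.13383028 0.163     ]
[array([391.98254393, 340.4740677 ])]
```

Emit:
step_arm(rows=[[0,-0.014,0,0.42,0,0,0],[0,0,0,0,0,-2,0],[0,0,0,0,0,-2,0],[0,0,0,0,0,-0.6,0],[0,0,0,0,0,0,0]])

```text
clock: 14.35
tool_pos: [0.5603, 0.136, 0.1408]
ee_rot: [-3.141, 0.01, -2.705]
wrist_force: [-0.1, 0.1, -0.4]
finger_gap: 0.0854
```

```bash
python3 err.py .557 0.1338 .133 3.58
```

```text
turn [-0.0039  0.0096  0.0017] shift cm [-0.3305 -0.2215 -0.7767] t 14.35
F [-0.1082  0.0703 -0.3733] M [-0.0557 -0.032  -0.0231] gap 0.08538232700215312 q [-0.1773  0.7493 -0.2397  1.8067  0.2861  0.6089  1.418 ]
```

Emit:
step_arm(rows=[[-0.004,0.009,0,-0.33,-0.22,-0.5,0],[0,0,0,0,0,-0.25,0],[0,0,0,0,0,0,0]])

```text
clock: 14.72
tool_pos: [0.5579, 0.1341, 0.1345]
ee_rot: [-3.141, 0.003, -2.705]
wrist_force: [0.8, -0.8, 0.5]
finger_gap: 0.0854
```

```bash
python3 err.py .557 0.1338 .133 3.58;python3 cap.py wrist wh
```

```text
turn [-0.0005  0.0031  0.0021] shift cm [-0.0892 -0.0259 -0.1478] t 14.725
F [ 0.8142 -0.8408  0.4633] M [ 0.0142  0.0425 -0.0178] gap 0.08542103381283733 q [-0.1783  0.7582 -0.2361  1.8122  0.2892  0.6017  1.4159]
```

View pics/wh.png

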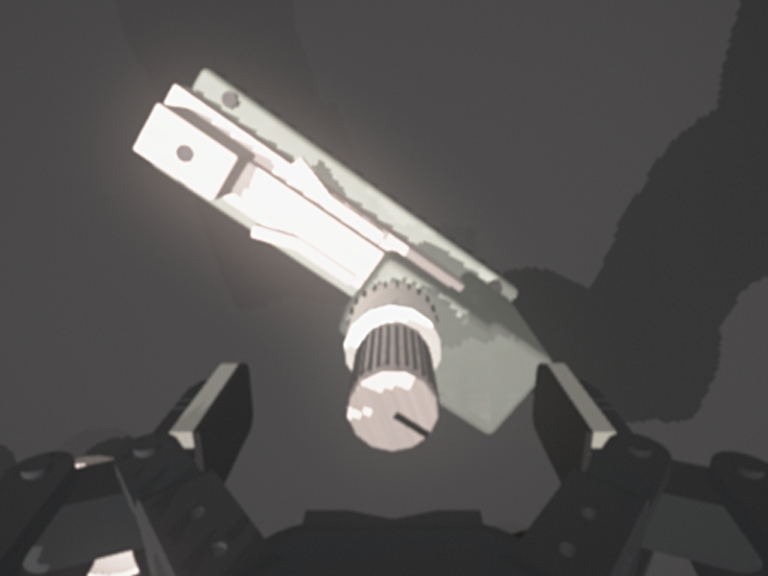

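Emit:
step_arm(newtons=40, rows=[[0,0.003,0,-0.08,-0.03,-0.08,0],[0,0,0,0,0,0,255],[0,0,0,0,0,0,255],[0,0,0,0,0,0,255],[0,0,0,0,0,0,255]])

```text
clock: 15.4
tool_pos: [0.5573, 0.1339, 0.1342]
ee_rot: [3.141, 0.001, -2.706]
wrist_force: [-1.0, 0.1, 0.4]
finger_gap: 0.0239
```

```bash
python3 err.py .557 0.1338 .133 3.58;python3 cap.py wrist wi
```

```text
turn [-0.0008  0.0006  0.0023] shift cm [-0.0304 -0.0064 -0.118 ] t 15.4
F [-1.0301  0.1089  0.3856] M [0.     0.0857 0.0009] gap 0.023887210900925413 q [-0.1769  0.7589 -0.2374  1.8119  0.2881  0.6036  1.4171]
```

View pics/wi.png

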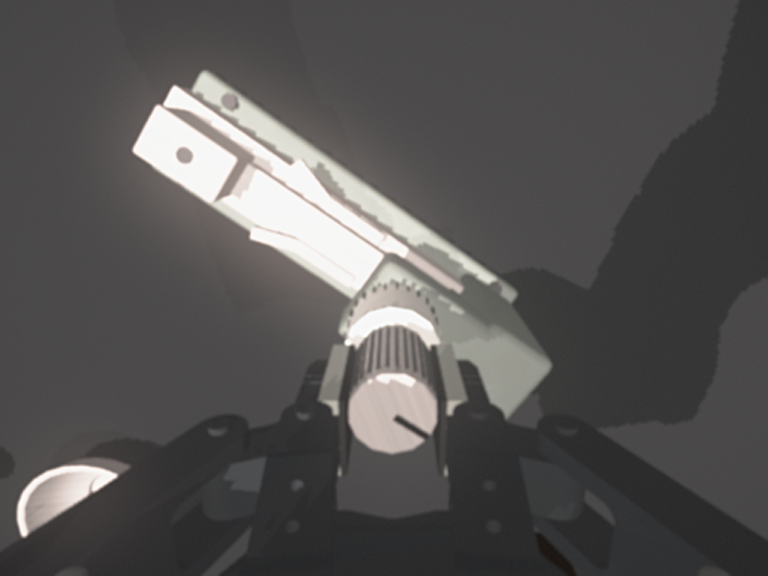

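The fingers hold only the head, with a visible gap above the thimble. Next I turn clockwise in small steps.

Emit:
step_arm(rows=[[0,0,-0.1,0,0,0,255],[0,0,-0.1,0,0,0,255],[0,0,-0.1,0,0,0,255]])

```text
clock: 15.82
tool_pos: [0.5574, 0.1335, 0.1342]
ee_rot: [3.141, 0.001, -3.014]
wrist_force: [-0.4, 0.6, 0.5]
finger_gap: 0.0236
```

```bash
python3 err.py .5573 0.1339 .134 3.27
```

```text
turn [-0.0004  0.001   0.0009] shift cm [-0.0091  0.0437 -0.0182] t 15.825
F [-0.4005  0.5986  0.5049] M [-0.0532  0.0429  0.0887] gap 0.023643188769336524 q [-0.2265  0.754  -0.1517  1.815   0.1882  0.5855  1.2035]
```

Emit:
step_arm(rows=[[0,0,-0.15,0,0.03,0,255],[0,0,-0.15,0,0,0,255],[0,0,-0.15,0,0,0,255],[0,0,-0.15,0,0,0,255],[0,0,-0.15,0,0,0,255]])

```text
clock: 16.45
tool_pos: [0.5572, 0.1326, 0.1342]
ee_rot: [-3.14, 0.001, 2.495]
wrist_force: [-0.9, -0.1, 0.9]
finger_gap: 0.0237
```

```bash
cat > mz.py <<'E'
from h import *
from bench import arm,cams
import sys
np.set_printoptions(suppress=True,precision=4)
m=[arm.get_obs()['moment'][2]]
for i in range(5):
    o=arm.get_obs();c=cams.capture('wrist');m.append(arm.get_obs()['moment'][2])
pickle.dump((o,c),open(sys.argv[1]+'.pkl','wb'));crop(c,215,170,100,140,5,f'pics/{sys.argv[1]}.png')
print('Mz',np.round(m,3),np.mean(m[1:]).round(3),'F',o['wrist_force'],'pos',o['tool_pos'],'rot',o['ee_rot'],'t',o['clock'],'q',o['qpos'],o['finger_gap'])
E
python3 mz.py x1
```

```text
Mz [ 0.072 -0.062 -0.078 -0.057 -0.028 -0.016] -0.048 F [-0.5342 -0.76    1.1503] pos [0.5572 0.1326 0.1342] rot [-3.1401  0.0011  2.5025] t 16.65 q [-0.3503  0.7547  0.0602  1.8216 -0.0733  0.5679  0.6872] 0.024110627537293747
```

View pics/x1.png

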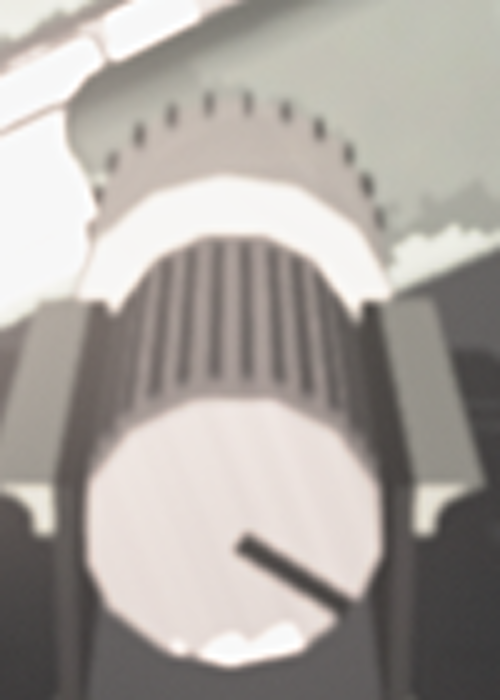

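Emit:
step_arm(rows=[[0,0,-0.1,0,0.1,0,255],[0,0,-0.1,0,0,0,255]])

```text
clock: 16.95
tool_pos: [0.557, 0.1323, 0.1342]
ee_rot: [-3.139, 0.001, 2.3]
wrist_force: [-1.8, 0.1, 1.0]
finger_gap: 0.0241
```

```bash
cat > m.py <<'E'
from bench import arm
import numpy as np
o=arm.get_obs();y=o['ee_rot'][2];y=y+2*np.pi if y<-2.7 else y
print('Mz',o['moment'].round(3),'turned',round(3.577-y,3),'F',o['wrist_force'].round(1),'pos',o['tool_pos'].round(4),'q',o['qpos'].round(2))
E
python3 m.py
```

```text
Mz [0.013 0.065 0.051] turned 1.277 F [-1.8  0.1  1. ] pos [0.557  0.1323 0.1342] q [-0.38  0.76  0.12  1.82 -0.14  0.57  0.55]
```

Emit:
step_arm(rows=[[0,0,-0.1,0,0.05,0,255],[0,0,-0.1,0,0,0,255]])

```text
clock: 17.2
tool_pos: [0.5568, 0.1322, 0.1342]
ee_rot: [-3.139, 0.001, 2.098]
wrist_force: [-0.6, 0.2, 0.2]
finger_gap: 0.0238
```

```bash
python3 m.py
```

```text
Mz [-0.03   0.101  0.069] turned 1.479 F [-0.6  0.2  0.2] pos [0.5568 0.1322 0.1342] q [-0.41  0.76  0.17  1.82 -0.21  0.58  0.42]
```

Emit:
step_arm(rows=[[0,0,-0.1,0,0,0,255],[0,0,-0.1,0,0,0,255]])

```text
clock: 17.45
tool_pos: [0.5566, 0.1321, 0.1342]
ee_rot: [-3.138, -0.0, 1.896]
wrist_force: [-0.1, -0.5, -0.2]
finger_gap: 0.0237
```

```bash
python3 m.py
```

```text
Mz [-0.116  0.046  0.093] turned 1.681 F [-0.1 -0.5 -0.2] pos [0.5566 0.1321 0.1342] q [-0.44  0.77  0.22  1.83 -0.29  0.58  0.28]
```

Emit:
step_arm(rows=[[0,0,-0.1,0,0,0,255]])

```text
clock: 17.58
tool_pos: [0.5565, 0.1321, 0.1342]
ee_rot: [-3.138, -0.0, 1.795]
wrist_force: [-1.4, -1.4, 0.8]
finger_gap: 0.024
```

```bash
python3 m.py
```

```text
Mz [-0.109  0.09   0.066] turned 1.782 F [-1.4 -1.4  0.8] pos [0.5565 0.1321 0.1342] q [-0.46  0.77  0.25  1.83 -0.32  0.59  0.22]
```

Emit:
step_arm(rows=[[0,0,-0.1,0,0,0,255]])

```text
clock: 17.7
tool_pos: [0.5563, 0.132, 0.1342]
ee_rot: [-3.138, -0.001, 1.694]
wrist_force: [-1.6, -0.2, 1.2]
finger_gap: 0.024
```

```bash
python3 m.py
```

```text
Mz [-0.112  0.125  0.067] turned 1.883 F [-1.6 -0.2  1.2] pos [0.5563 0.132  0.1342] q [-0.47  0.78  0.28  1.83 -0.35  0.59  0.15]
```

Emit:
step_arm(rows=[[0,0,-0.1,0,0,0,255]])

```text
clock: 17.82
tool_pos: [0.5562, 0.1321, 0.1342]
ee_rot: [-3.137, -0.001, 1.593]
wrist_force: [-0.9, -0.1, 0.6]
finger_gap: 0.0238
```

```bash
python3 mz.py x2
```

```text
Mz [ 0.03  -0.041 -0.099 -0.093  0.001  0.014] -0.043 F [-2.0535 -0.5429  2.6801] pos [0.5562 0.1321 0.1342] rot [-3.1374 -0.0007  1.5969] t 18.025 q [-0.4881  0.7788  0.3056  1.8287 -0.3884  0.5972  0.086 ] 0.023847156348874295
```

View pics/x2.png

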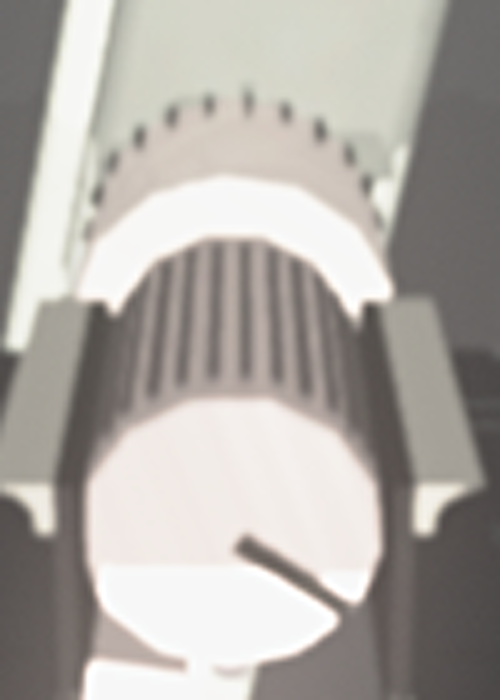

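The tick marks on the thimble's lower rim sit at the same image columns as before (172, 210, 247, 286), so the thimble is still turning with the head and there is no slip yet. These ticks make a good slip gauge.

Emit:
step_arm(rows=[[0,0,-0.1,0,0,0,255],[0,0,-0.1,0,0,0,255]])

```text
clock: 18.32
tool_pos: [0.556, 0.1321, 0.1342]
ee_rot: [-3.137, -0.002, 1.395]
wrist_force: [-0.3, -0.7, 2.0]
finger_gap: 0.0239
```

```bash
cat > mm.py <<'E'
from h import *
from bench import arm,cams
import sys
o=arm.get_obs();c=cams.capture('wrist')
pickle.dump((o,c),open(sys.argv[1]+'.pkl','wb'));crop(c,215,170,100,140,5,f'pics/{sys.argv[1]}.png')
E
python3 m.py; python3 mm.py x3; python3 - <<'E'
from h import *
a=[pickle.load(open(f'x{i}.pkl','rb'))[1]['pixels'][170:240,215:315,::-1] for i in(1,2,3)]
cv2.imwrite('pics/cmp3.png',cv2.resize(np.vstack([x[:50] for x in a]),None,fx=4,fy=4,interpolation=cv2.INTER_CUBIC))
E
```

```text
Mz [-0.168  0.163  0.048] turned 2.182 F [-0.3 -0.7  2. ] pos [0.556  0.1321 0.1342] q [-0.52  0.79  0.36  1.83 -0.46  0.61 -0.05]
```

View pics/cmp3.png

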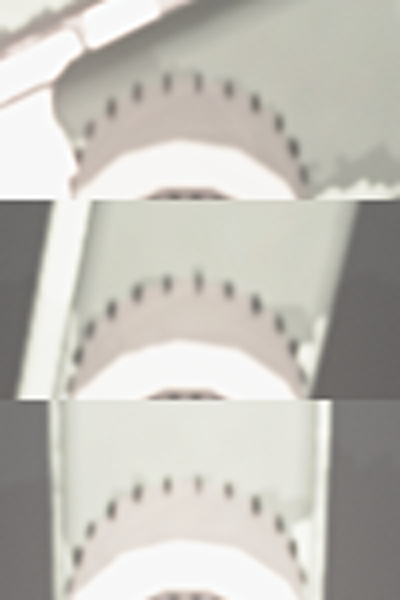

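Emit:
step_arm(rows=[[0,0,-0.1,0.03,0,0,255],[0,0,-0.1,0.03,0,0,255]])

```text
clock: 18.62
tool_pos: [0.5558, 0.1321, 0.1342]
ee_rot: [-3.135, -0.001, 1.193]
wrist_force: [-0.7, -1.2, 3.0]
finger_gap: 0.0236
```

```bash
cat > cmp.sh <<'E'
python3 m.py; python3 mm.py $1; python3 - $2 $1 <<'P'
from h import *
import sys
a=[pickle.load(open(f'{i}.pkl','rb'))[1]['pixels'][170:240,215:315,::-1] for i in sys.argv[1:]]
cv2.imwrite('pics/cmp_%s.png'%sys.argv[2],cv2.resize(np.vstack([x[:50] for x in a]),None,fx=4,fy=4,interpolation=cv2.INTER_CUBIC))
P
E
bash cmp.sh x4 x3
```

```text
Mz [-0.24   0.264  0.101] turned 2.384 F [-0.7 -1.2  3. ] pos [0.5558 0.1321 0.1342] q [-0.55  0.8   0.41  1.83 -0.52  0.63 -0.19]
```

View pics/cmp_x4.png

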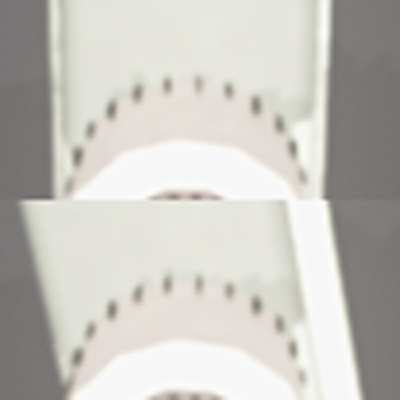

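Emit:
step_arm(rows=[[0,0,-0.1,0.03,0,0,255],[0,0,-0.1,0,0,0,255]])

```text
clock: 18.92
tool_pos: [0.5555, 0.1322, 0.1342]
ee_rot: [-3.134, -0.001, 0.993]
wrist_force: [-1.3, -0.2, 1.3]
finger_gap: 0.0237
```

```bash
bash cmp.sh x5 x4
```

```text
Mz [-0.239  0.084  0.065] turned 2.584 F [-1.3 -0.2  1.3] pos [0.5555 0.1322 0.1342] q [-0.57  0.81  0.47  1.83 -0.59  0.65 -0.33]
```

View pics/cmp_x5.png

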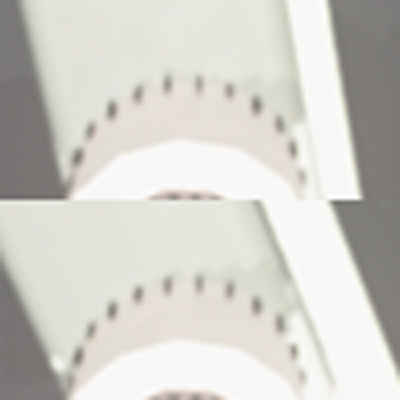

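Still no slip: the ticks are unmoved relative to the fingers. I'll keep turning.

Emit:
step_arm(rows=[[0,0,-0.1,0.05,0,0,255],[0,0,-0.1,0.03,0,0,255]])

```text
clock: 19.23
tool_pos: [0.5554, 0.1324, 0.1342]
ee_rot: [-3.132, 0.0, 0.794]
wrist_force: [-1.9, -0.3, 2.7]
finger_gap: 0.0241
```

```bash
bash cmp.sh x6 x5
```

```text
Mz [-0.247  0.281  0.117] turned 2.783 F [-1.9 -0.3  2.7] pos [0.5554 0.1324 0.1342] q [-0.6   0.82  0.52  1.84 -0.65  0.67 -0.47]
```

View pics/cmp_x6.png

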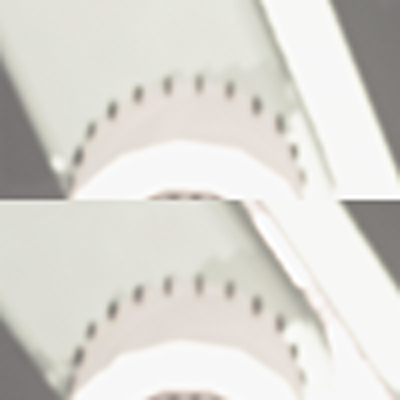

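Emit:
step_arm(rows=[[0,0,-0.1,0.05,0,0,255],[0,0,-0.1,0.03,0,0,255]])

```text
clock: 19.52
tool_pos: [0.5552, 0.1325, 0.1342]
ee_rot: [-3.13, 0.002, 0.597]
wrist_force: [-2.4, -0.0, 2.1]
finger_gap: 0.0238
```

```bash
bash cmp.sh x7 x6
```

```text
Mz [-0.226  0.24   0.15 ] turned 2.98 F [-2.4 -0.   2.1] pos [0.5552 0.1325 0.1342] q [-0.63  0.84  0.58  1.84 -0.71  0.69 -0.61]
```

View pics/cmp_x7.png

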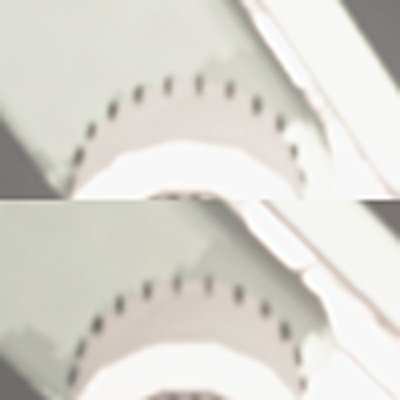

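View pics/x7.png

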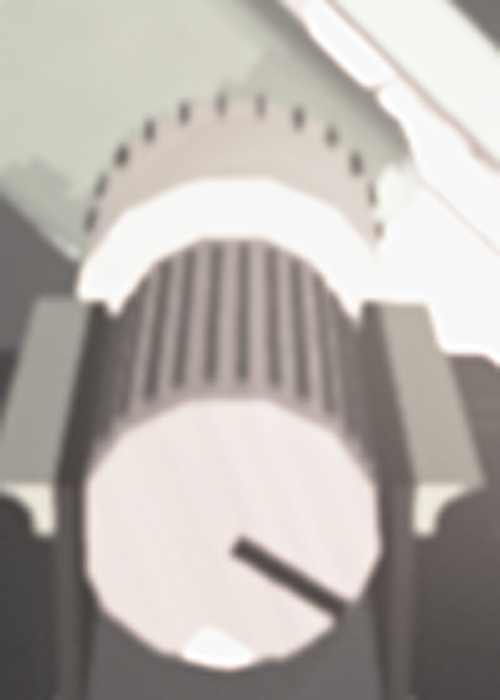

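The head mark stays with the fingers while the thimble ticks have lagged by about 0.17 rad. Slipping began near 2.8 rad of turn, and the moment rose at the same point. I'll turn a little more and check again.

Emit:
step_arm(rows=[[0,0,-0.1,0.05,0,0,255],[0,0,-0.1,0.03,0,0,255]])

```text
clock: 19.82
tool_pos: [0.5551, 0.1327, 0.1342]
ee_rot: [-3.129, 0.004, 0.4]
wrist_force: [-2.6, -0.6, 2.9]
finger_gap: 0.0239
```

```bash
bash cmp.sh x8 x7
```

```text
Mz [-0.303  0.344  0.067] turned 3.177 F [-2.6 -0.6  2.9] pos [0.5551 0.1327 0.1342] q [-0.65  0.85  0.63  1.84 -0.76  0.72 -0.75]
```

View pics/x8.png

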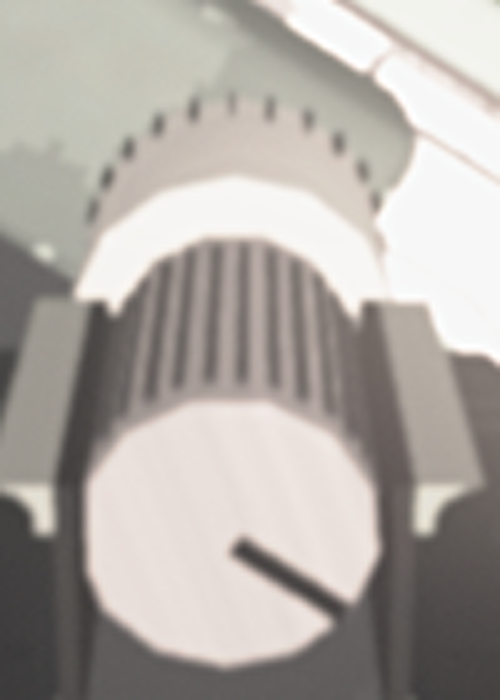

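Emit:
step_arm(rows=[[0,0,-0.1,0.05,0,0,255],[0,0,-0.1,0.05,0,0,255]])

```text
clock: 20.12
tool_pos: [0.555, 0.1329, 0.1342]
ee_rot: [-3.128, 0.006, 0.204]
wrist_force: [-3.0, 0.4, 3.5]
finger_gap: 0.024
```

```bash
bash cmp.sh x9 x8
```

```text
Mz [-0.226  0.52   0.105] turned 3.373 F [-3.   0.4  3.5] pos [0.555  0.1329 0.1342] q [-0.68  0.87  0.68  1.84 -0.81  0.75 -0.9 ]
```

Emit:
step_arm(rows=[[0,0,-0.1,0.05,0,0,255],[0,0,-0.1,0.05,0,0,255]])

```text
clock: 20.42
tool_pos: [0.5549, 0.1331, 0.1341]
ee_rot: [-3.127, 0.008, 0.008]
wrist_force: [-3.0, 1.3, 4.9]
finger_gap: 0.0237
```

```bash
bash cmp.sh xa x9; python3 - <<'P'
from h import *
a=[pickle.load(open(f'{i}.pkl','rb'))[1]['pixels'][170:240,215:315,::-1] for i in ['x6','x7','x8','x9','xa']]
cv2.imwrite('pics/cmpall.png',cv2.resize(np.vstack([x[:35] for x in a]),None,fx=3.4,fy=3.4,interpolation=cv2.INTER_CUBIC))
P
```

```text
Mz [-0.277  0.545  0.062] turned 3.569 F [-3.   1.3  4.9] pos [0.5549 0.1331 0.1341] q [-0.7   0.89  0.73  1.84 -0.86  0.78 -1.05]
```

View pics/cmpall.png

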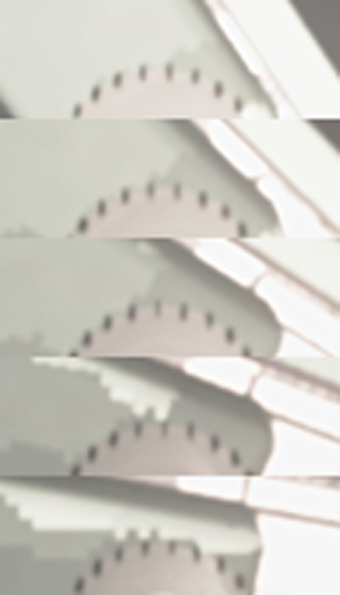

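View pics/xa.png

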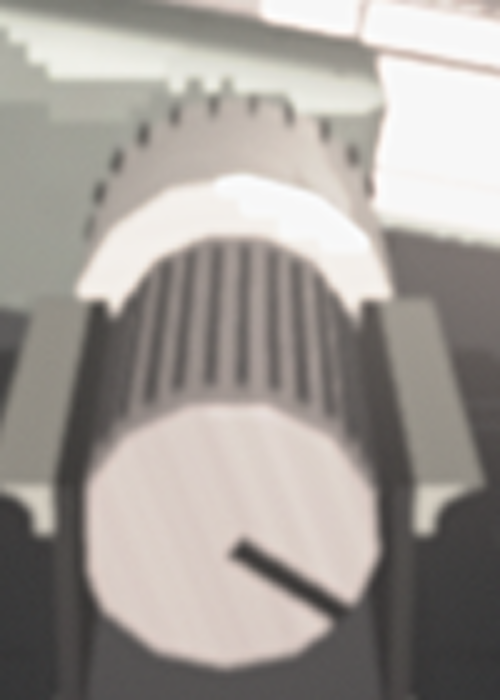

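The slip is about 0.75 rad: clearly slipped and under a quarter turn. Now I'll release the head and rise.

Emit:
step_arm(rows=[[0,0,0,0,0,0,180],[0,0,0,0,0,0,0],[0,0,0,0,0,0,0],[0,0,0,0,0,0,0],[0,0,0,0,0,4,0]])

```text
clock: 21.1
tool_pos: [0.5538, 0.1339, 0.1716]
ee_rot: [-3.128, 0.013, 0.016]
wrist_force: [0.8, 1.0, 0.9]
finger_gap: 0.0852
```

Emit:
step_arm(rows=[[0,0,0,0,0,5,0],[0,0,0.1,-1.0,-3,2,0],[0,0,0.18,-0.9,-4,0,0],[0,0,0.18,0,-4,0,0],[0,0,0.18,0,0,0,0]])

```text
clock: 21.72
tool_pos: [0.5365, 0.0199, 0.2466]
ee_rot: [-3.133, 0.007, 0.678]
wrist_force: [-0.2, -0.0, -0.4]
finger_gap: 0.0852
```

```bash
python3 cap.py wrist wz; python3 cap.py top tz 205 155 150 80 5; python3 st.py
```

```text
clock 21.825
qpos [-0.5153  0.6458  0.6711  1.8283 -0.5208  0.864  -0.482 ]
tool_pos [0.5366 0.0235 0.2462]
ee_rot [-3.1301  0.0061  0.6775]
wrist_force [-0.2179  1.1459 -0.0272]
moment [ 0.0257 -0.0229  0.0273]
finger_gap 0.08528701823017029
```

View pics/wz.png

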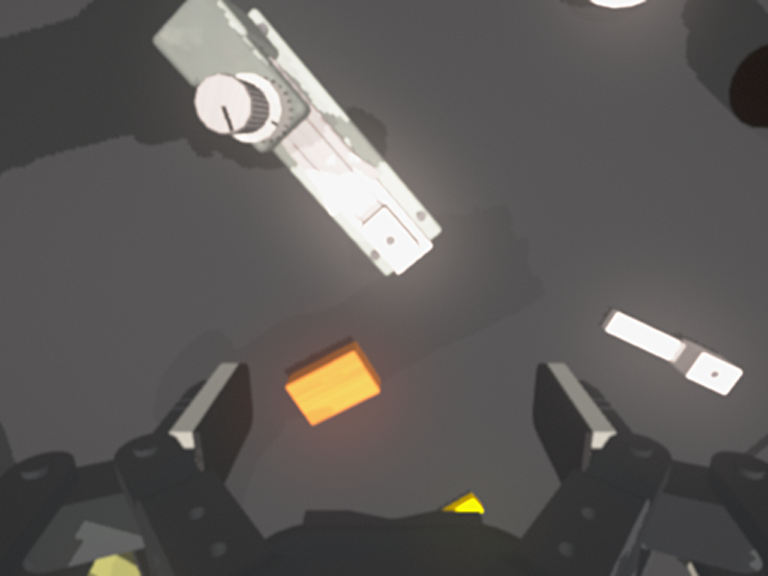

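```bash
python3 -c "
from h import *
o,c=pickle.load(open('wz.pkl','rb'));crop(c,120,35,85,75,8,'pics/wzc.png')
print(back(c,390/1.5,240/1.5,.06,o))"
```

```text
[0.53660896 0.02349532 0.06      ]
```

View pics/wzc.png

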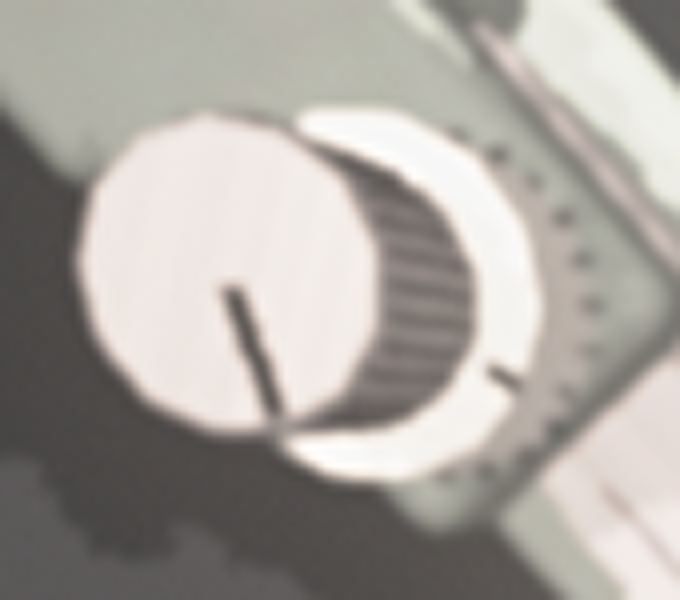

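The thimble's rim mark (503,376) and the head's mark (275,415) are about 41° (0.72 rad) apart. The key hole is still at its home position, and the arm is clear of everything.

```bash
python3 -c "
from bench import arm
print(arm.sign_off())"
```

```text
the job is handed in; nothing more can be done
None
```

The long-tongued key is clamped in the micrometer with its nose on the stop, and I handed the job in at about 22 s of the 72 s allowed. The sign-off gives no verdict, so what follows rests on my own checks.

- **Key home:** I fed the tongue along the bed and stopped when it no longer moved and pushed back with about 5 N. Its head was then about 111 mm before the spindle axis, as it should be when home. After the clamping the head was still in the same place to within about 1 mm.
- **Clamping:** I gripped only the ratchet head, above the thimble, and turned it clockwise 3.57 rad. The thimble began to lag the head at about 2.8 rad, so the slip worked out at about 0.75 rad. After release, the marks on head and thimble were about 41° (0.72 rad) apart, well under a quarter turn.
- **Weaker checks:** the twisting moment at the wrist was too noisy to show the slip clearly, so I relied on the camera for that. I did not measure the clamp force itself.
- **Other things:** nothing else on the table was touched. I did not compare before-and-after pictures for every item. The gripper was open and clear of everything when I signed off.

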